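# Find the out-of-true grinder rotor on the run-out tester

## Task

One of the grinder rotors standing on the bench is out of true: find it by setting rotors one at a time on the tester's upright centre and turning them against the sprung plunger while you watch the dial, and leave that one seated on the centre, turned so that its high side presses the plunger in as far as it will go. Stand all the other rotors upright in the grey tray, and push the tray along the bench, never lifting it, so that it ends squarely on the taped outline. Leave the magnifier, the multimeter and the screwdriver where they are.

Things in the scene. Friction and masses are not known exactly. Their poses are not given: they have to be found in the camera images.
- rotor_a: aluminium grinder rotor, upright, 78.5 mm tall, 0.25 kg; origin: bore centre at the underside, z up. Foot 48 mm across, z 0-14 mm, with a 20 mm bore open below, 14 mm deep; wheel tapering from 44 mm (z 14) to 70 mm across (z 27), straight rim z 27-41, flat top z 42.5; round dark hub 28 mm across, z 42.5-78.5, coaxial with the bore: grip and turn it there. May be absent (None)
- rotor_b: another rotor, same look and sizes as rotor_a; may be absent (None). In exactly one of the rotors present, any of a to e, the wheel sits 4 mm off the bore's axis, in no known direction; all the others run true
- rotor_c: another rotor, same look and sizes as rotor_a; may be absent (None); may be the one out of true
- rotor_d: another rotor, same look and sizes as rotor_a; may be absent (None); may be the one out of true
- rotor_e: another rotor, same look and sizes as rotor_a; may be absent (None); may be the one out of true
- station: run-out tester, fixed. Origin on the bench under the upright centre's axis, +x from centre to plunger block. Dark base plate 255 x 100 x 12 mm, spanning x -50 to 205 mm; grey plunger block x 90 to 160 mm, 76 mm high, its 24 mm guide tube reaching in to x 73 mm at 58 mm height; dial 80 mm across, face up, 89 mm high (pointer to 94), centred at x 160 mm
- centre (a point): top of the steel shoulder (48 mm across, 26 mm above the bench) under a seated rotor's foot: a seated rotor's origin lies at this point. A pin 19 mm in diameter rises 13 mm from it, its last 6 mm tapering to 10 mm: 0.5 mm play each side in the bore, the rotor turns freely. Axes as the station's
- plunger (a joint): travel of the sprung plunger into its block, m: 0 out (ball tip 27 mm from the axis, 35 mm above the shoulder), limit 0.015; 0.4 N out, 0.9 N at 12 mm. A rotor lowered straight onto the pin pushes it aside with its taper. A true rotor reads about 0.008 all round (1 mm play); the one out of true 0.004 to 0.012 in a full turn, highest with its high side at the plunger. A rotor let go stays as turned
- dial (a joint): angle of the dial's black pointer, rad: 150 times the plunger's travel in metres (0 to about 2.2), clockwise seen from above as the plunger is pushed in
- tray: open grey plastic tray, loose on the bench, 290 (x) x 110 (y) x 30 mm high, walls and floor 5 mm thick, about 0.4 kg; origin: centre of its underside, x along its length. Holds three rotors in a row, about 92 mm apart
- outline: flat rectangle of black tape on the bench, 330 x 150 mm outside, 306 x 126 mm inside; origin at its centre, x along its length. The tray belongs inside it, lengthwise (either way round). At the start the tray lies 140 to 180 mm from it on its +y side, and -12 to 15 mm along its x
- magnifier: black hand magnifier lying on the bench, lens ring 80 mm across, origin under the lens; leave alone
- meter: black multimeter 150 x 80 x 36 mm lying on the bench, origin under its centre; leave alone
- screwdriver: screwdriver 180 mm long lying on the bench, origin under its middle; leave alone
There are look-alikes about, which are no part of the job. Leave any orange or pink look-alike of the rotor_e alone.

How it is judged:
By the outcome, as a careful person would: the job done as asked, in the order asked, and still so for the second after the job is handed in, with the robot touching nothing.
Of rotor_a, rotor_b, rotor_d only 1 to 2 are there at a start; the rules pass over those that are not, and their reading is None.
At some moment in a run one of rotor_a, rotor_b, rotor_c, rotor_d, rotor_e may be knocked a few centimetres aside while the robot is not near it.
It also fails if it takes over 210 s, if anything falls off the work surface, if the arm or the gripper's body presses on something with over 40 N, if the wrist force passes 120 N, or if a joint passes its speed limit or range.

## Robot

A 7-joint arm with a two-finger parallel gripper is mounted at the origin on the work surface. World frame = base frame: x ahead of the robot, y to its left, z up, the work surface at z = 0. Lengths are in m, angles in rad, forces in N, time in s.
With the tool pointing down it reaches from about 0.425 to 0.95 m from the base axis. Payload 16.7 kg.
Tool frame: the origin (TCP) lies between the finger pads; the fingertips stand ahead of it and the grasp point (between the pads) is the TCP (tcp_to_tips is the x of the fingertips in the tool frame, in m); x points along the fingers, y is the direction in which the jaws open and shut, and the axes are right-handed (so a half turn about x gives the same grasp; the last joint's range is limited). The gripper opens to 94 mm and grips with 3 to 60 N. Pads are 16 mm wide; open, the fingers measure 119 mm over their backs; the gripper's body (75 mm by 177 mm) begins 78 mm behind the grasp point.
Start: joints at [0.986, 0.426, 0.074, 1.606, -0.034, 1.111, -0.067], TCP at [0.285, -0.612, 0.224] pointing down, gripper open.
Joint ranges: [-2.85, 2.85], [-0.5, 2.14], [-1.23, 1.37], [0.21, 2.46], [-1.02, 4.16], [0.16, 2.05], [-2.73, 2.73]. Speed limits (rad/s): [1.89, 1.89, 2.39, 2.39, 3.01, 3.01, 3.01].

## Interface

Orientations are given as a unit quaternion [x, y, z, w].
In Python, from plant import get_state, snapshot, camera_model, close_job, find_in, tip_of, tcp_to_tips gives the robot as it stands.
- The arm moves only by the tool arm_command, never from a script. Its arguments are lists of equal length, an entry for each row: "offset": the shift along the tool's x, y, z in cm, a list of three; "rotation": the turn, a rotation vector about the tool's x, y, z in degrees, a list of three; "grip": the finger opening in cm, from 0 to 9.4. A call has 1 to 20 rows; each row shifts and turns the pose as measured when the row begins, along the tool's axes as they then stand; what a row does not reach is not made up. A row lasts 1/12 s, in which the tool goes at most 41.7 mm and 7.16 degrees, less where a joint would pass 70% of its speed; a pose out of reach is approached as far as the arm can. A call is refused whole if a number of a shift passes 4.17 or a number of a turn 7.16, either way. A call with a gripper value outside its range is refused whole. The fingers move at their own pace and stop on an object; the grip force is fixed at half the most. Time passes only in rows, so rows that do not move let the fingers close. It gives the time, the measured TCP pose, the force and the opening at its end, in the units of the state.
- get_state(): the state, without advancing time (a new reading comes with each control period).
- snapshot(name): name is "side" or "top" or "wrist"; returns the picture (400x640x3 uint8, blue, green, red); there is no depth.
- camera_model(name): a dict with "fovy" (degrees; the focal length in pixels is half the picture's height over the tangent of half this angle, whatever the lens; pixels are square), "cx", "cy" (the principal point, pixels), "T" (4x4, takes a point from camera to world coordinates); the wrist camera has in their place "tool_from_camera" (4x4, takes a point from camera to tool coordinates, whose origin is the TCP and whose axes are the tool frame's). Camera axes: x right, y down, z forward; pixel columns grow to the right and rows downward; lengths in m; the calibration is good to about 2 mm. A picture is of the moment at which its call begins: read the wrist's pose just before it. camera_model takes no time and is no camera call.
- close_job(): hands the job in, once; it reports no verdict.
Trained networks look in the newest picture that a camera, given by its name, has taken for a name from the list of things; names that differ only in an ending like _2 or _b are one class to them, and where a whole thing is asked for, a point or a joint stands for the part that bears it (a point fixed in the world has none). Each returns a list of dicts, best first, with "p" (0 to 1); they miss things now and then, are a little off and sometimes report something else, mostly with a low value. They report only what shows in the picture. A call takes as long as a camera call. They do not tell look-alikes from the thing itself.
- find_in(camera, query): "location" ([x, y, z] in m, in world coordinates, good to about 4 mm: the middle of the surface that is visible of it).
- tip_of(camera, query): "location" ([x, y, z] in m, in world coordinates, good to about 4 mm: a listed point, or the origin of a listed thing).
The state is a dict: "time": time; "joint_pos": joint angles; "qvel": joint speeds; "effort": joint torques, N m; "eef_pos": TCP position; "tcp_rot": TCP orientation; "contact_force": force on the tool from outside, world axes, zero at the start; "moment": the same for the moment, N m; "finger_gap": finger opening in m.
Only numpy, scipy, OpenCV 4.12 (cv2) and the standard library are available. Lean on these libraries where they do the work, as an engineer would, in place of code of your own. Each camera call takes 0.05 s, during which the arm holds its last target. There are 200 camera calls.

## Working session

There is one attempt and no reset: what is moved stays moved. The work goes in short steps, Python scripts to look and compute and a tool call to move; the robot and the scene stay as the last step left them, time stands still between calls to the robot, and variables do not carry over. Pictures are saved under pics/ and viewed, about 12 in all and at most 16, crops included, and the job is handed in when it is done.

Besides the shell and the picture viewer there is one more tool, called after "Call:" as name(argument=value, ...), one argument or row to a line, values as JSON. arm_command: Moves the arm, as the interface text tells. Its arguments: {"type":"object","properties":{"offset":{"type":"array"},"rotation":{"type":"array"},"grip":{"type":"array"}},"required":["offset","rotation","grip"]}

```bash
mkdir -p pics; ls; cat > h.py <<'E'
import numpy as np, cv2
from plant import *
from scipy.spatial.transform import Rotation as R
def cam(n):
    m=camera_model(n)
    if 'T' in m: T=np.array(m['T'])
    else:
        s=get_state(); B=np.eye(4); B[:3,:3]=R.from_quat(s['tcp_rot']).as_matrix(); B[:3,3]=s['eef_pos']; T=B@np.array(m['tool_from_camera'])
    return m,T,200/np.tan(np.radians(m['fovy'])/2)
def ray(n,u,v,z):
    m,T,f=cam(n); d=T[:3,:3]@np.array([(u-m['cx'])/f,(v-m['cy'])/f,1]); return T[:3,3]+d*(z-T[2,3])/d[2]
def pix(n,p):
    m,T,f=cam(n); q=T[:3,:3].T@(np.array(p)-T[:3,3]); return q[:2]/q[2]*f+[m['cx'],m['cy']]
def st():
    s=get_state(); print(round(s['time'],2),np.round(s['eef_pos'],4),'\n',np.round(R.from_quat(s['tcp_rot']).as_matrix(),3).tolist(),'gap',round(s['finger_gap'],4),'F',np.round(s['contact_force'],1)); return s
E
python3 - <<'E'
from h import *
st(); print(tcp_to_tips)
for n in('top','side','wrist'):
    im=snapshot(n); cv2.imwrite(f'pics/{n}0.png',im); m,T,f=cam(n); print(n,f,np.round(T,3).tolist(),m.get('distortion'),m.keys())
    if n!='wrist':
        for q in('rotor_a','station','tray','outline','centre'):
            for d in tip_of(n,q): 
                if d['p']>.2: print(n,q,np.round(d['location'],3),round(d['p'],2),np.round(pix(n,d['location'])))
E
```

```text
pics
0.0 [ 0.2847 -0.6115  0.2238] 
 [[-0.001, 0.422, -0.907], [0.001, -0.907, -0.422], [-1.0, -0.001, 0.0]] gap 0.094 F [-0.6 -0.2  0.1]
0.019
top 388.24596515128763 [[-0.002, -0.989, 0.15, 0.379], [-1.0, -0.0, -0.018, 0.085], [0.018, -0.15, -0.988, 1.298], [0.0, 0.0, 0.0, 1.0]] None dict_keys(['fovy', 'cx', 'cy', 'T'])
top rotor_a [0.363 0.375 0.002] 0.91 [220. 261.]
top rotor_a [0.503 0.56  0.   ] 0.85 [166. 219.]
top rotor_a [0.648 0.456 0.001] 0.84 [199. 176.]
top rotor_a [ 0.379  0.485 -0.   ] 0.74 [186. 256.]
top rotor_a [ 0.596  0.344 -0.   ] 0.66 [231. 191.]
top rotor_a [ 0.476  0.331 -0.   ] 0.64 [234. 227.]
top rotor_a [0.521 0.436 0.002] 0.62 [203. 213.]
top rotor_a [ 0.46   0.223 -0.003] 0.57 [267. 231.]
top station [ 0.534  0.049 -0.003] 0.59 [319. 209.]
top tray [ 0.494 -0.243  0.   ] 0.9 [406. 221.]
top centre [0.537 0.04  0.023] 0.84 [322. 207.]
side 505.53514095893854 [[-0.936, -0.208, 0.284, 0.113], [-0.352, 0.537, -0.767, 1.365], [0.007, -0.818, -0.576, 1.034], [0.0, 0.0, 0.0, 1.0]] None dict_keys(['fovy', 'cx', 'cy', 'T'])
side rotor_a [ 0.651  0.458 -0.002] 0.9 [258. 283.]
side rotor_a [0.385 0.483 0.004] 0.87 [343. 313.]
side rotor_a [ 0.464  0.221 -0.006] 0.74 [346. 248.]
side rotor_a [ 0.358  0.379 -0.003] 0.72 [364. 291.]
side rotor_a [ 0.591  0.341 -0.004] 0.6 [293. 262.]
side rotor_a [0.502 0.562 0.003] 0.6 [291. 323.]
side rotor_a [0.467 0.328 0.   ] 0.59 [334. 269.]
side rotor_a [0.522 0.439 0.001] 0.58 [302. 289.]
side station [0.53  0.044 0.001] 0.77 [344. 210.]
side tray [ 0.493 -0.235  0.   ] 0.93 [377. 172.]
side tray [ 0.502 -0.381 -0.007] 0.29 [385. 155.]
side outline [ 0.5   -0.378 -0.   ] 0.51 [385. 154.]
side centre [0.535 0.05  0.027] 0.91 [343. 205.]
wrist 323.3697944924221 [[0.422, -0.868, -0.263, 0.361], [-0.907, -0.404, -0.122, -0.576], [-0.0, 0.29, -0.957, 0.384], [0.0, 0.0, 0.0, 1.0]] None dict_keys(['fovy', 'cx', 'cy', 'tool_from_camera'])
```

```bash
python3 - <<'E'
import cv2
a=cv2.imread('pics/top0.png'); cv2.imwrite('pics/t1.png',cv2.resize(a[130:310,130:530],(800,360),interpolation=3))
b=cv2.imread('pics/side0.png'); cv2.imwrite('pics/s1.png',cv2.resize(b[100:360,200:520],(738,600),interpolation=3))
E
```

```text
(no output)
```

View pics/t1.png

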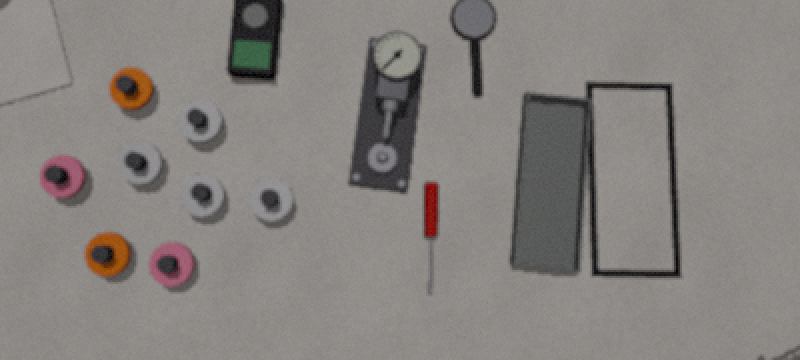

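View pics/s1.png

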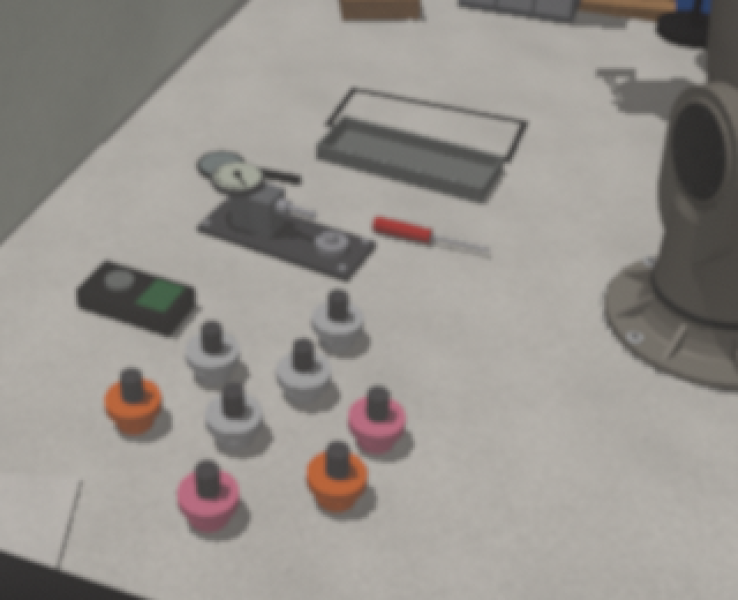

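The pictures show four grey rotors, at top-crop (200,122), (142,163), (204,197) and (272,200). The two orange and two pink look-alikes are at (131,89), (108,254), (62,177) and (172,264). The grey ones fit the description "aluminium", so the colour crop already confirms them.

```bash
cat >> h.py <<'E'
def plan(p,az=None,n=None):
    """rows from here to p; az = world azimuth(deg) of tool y, tool x kept straight down; per-row tool-frame offsets (cm)/turn(deg)"""
    s=get_state(); M=R.from_quat(s['tcp_rot']); m=M.as_matrix(); a0=np.degrees(np.arctan2(m[1,1],m[0,1])); az=a0 if az is None else az
    d=np.array(p)-s['eef_pos']; c,si=np.cos(np.radians(az)),np.sin(np.radians(az)); y=np.array([c,si,0]); x=np.array([0,0,-1]); G=np.column_stack([x,y,np.cross(x,y)])
    rv=np.degrees((M.inv()*R.from_matrix(G)).as_rotvec()); k=n or int(max(np.ceil(np.linalg.norm(d)/.04),np.ceil(np.linalg.norm(rv)/7),1)); L=m.T@d*100
    print('n',k,'tool-total cm',np.round(L,2),'row',np.round(L/k,2),'turn tot',np.round(rv,1),'row',np.round(rv/k,2),'az0',round(a0,1),'j',np.round(s['joint_pos'],2))
E
python3 - <<'E'
from h import *
f=lambda u,v,z:ray('top',130+u/2,130+v/2,z)[:2]
c=f(382,157,.039); d=f(397,55,.09); print('centre',c,'dial',d,'az',np.degrees(np.arctan2(*(d-c)[::-1])),np.linalg.norm(d-c))
t=np.array([f(*q,.03) for q in((525,94),(588,102),(577,272),(511,268))]); print('tray',t.mean(0),t.round(3).tolist(),np.degrees(np.arctan2(*(t[1]-t[2])[::-1])),np.degrees(np.arctan2(*(t[0]-t[3])[::-1])))
o=np.array([f(*q,0) for q in((587,83),(670,86),(680,275),(594,274))]); print('outl',o.mean(0),o.round(3).tolist(),np.degrees(np.arctan2(*(o[1]-o[2])[::-1])),np.degrees(np.arctan2(*(o[0]-o[3])[::-1])))
plan([.46,.223,.2],26)
E
```

```text
centre [0.53187999 0.042849  ] dial [0.6899937  0.01977113] az -8.304104792998913 0.1597890243529725
tray [ 0.49061452 -0.2341015 ] [[0.639, -0.197], [0.625, -0.302], [0.346, -0.272], [0.352, -0.165]] -6.2068554227597845 -6.3771725351577855
outl [ 0.50125341 -0.38150502] [[0.664, -0.311], [0.659, -0.455], [0.34, -0.452], [0.342, -0.308]] -0.5003926553590827 -0.49271517306299756
n 22 tool-total cm [  2.45 -68.3  -51.11] row [ 0.11 -3.1  -2.32] turn tot [-91.   0.  -0.] row [-4.14  0.   -0.  ] az0 -65.0 j [ 0.99  0.43  0.07  1.61 -0.03  1.11 -0.07]
```

Call:
arm_command(
  offset=[
    [0, -0.7, -3.9],
    [0, -0.7, -3.9],
    [0, -0.7, -3.9],
    [0, -0.7, -3.9],
    [0, -0.7, -3.9],
    [0, -0.7, -3.9],
    [0, -0.7, -3.9],
    [0, -0.7, -3.9],
    [0, -0.7, -3.9],
    [0, -0.7, -3.9],
    [0, -0.7, -3.9],
    [0, -0.7, -3.9],
    [0, -0.7, -3.9],
    [0, -0.7, -3.9],
    [0, -0.7, -3.9],
    [0, -0.7, -3.9],
    [0, -0.7, -3.9],
    [0, -0.7, -3.9],
    [0, -0.7, -3.9],
    [0, -0.7, -3.9],
  ],
  rotation=[
    [-3.8, 0, 0],
    [-3.8, 0, 0],
    [-3.8, 0, 0],
    [-3.8, 0, 0],
    [-3.8, 0, 0],
    [-3.8, 0, 0],
    [-3.8, 0, 0],
    [-3.8, 0, 0],
    [-3.8, 0, 0],
    [-3.8, 0, 0],
    [-3.8, 0, 0],
    [-3.8, 0, 0],
    [-3.8, 0, 0],
    [-3.8, 0, 0],
    [-3.8, 0, 0],
    [-3.8, 0, 0],
    [-3.8, 0, 0],
    [-3.8, 0, 0],
    [-3.8, 0, 0],
    [-3.8, 0, 0],
  ],
  grip=[6, 6, 6, 6, 6, 6, 6, 6, 6, 6, 6, 6, 6, 6, 6, 6, 6, 6, 6, 6],
)

```text
time: 2.32
eef_pos: [0.514, 0.1081, 0.2225]
tcp_rot: [0.436, 0.553, -0.438, 0.558]
contact_force: [1.5, 0.7, -0.4]
finger_gap: 0.0601
```

```bash
cat >> h.py <<'E'
def rotors(n,z=.0):
    for d in tip_of(n,'rotor_a'):
        if d['p']>.2: print(n,np.round(d['location'],3),round(d['p'],2),np.round(pix(n,d['location'])))
E
python3 - <<'E'
from h import *
st(); plan([.46,.223,.15],26)
cv2.imwrite('pics/w1.png',snapshot('wrist')); rotors('wrist')
E
```

```text
2.32 [0.514  0.1081 0.2225] 
 [[0.005, 0.972, 0.236], [-0.006, 0.236, -0.972], [-1.0, 0.003, 0.007]] gap 0.0601 F [ 1.5  0.7 -0.4]
n 4 tool-total cm [  7.16  -2.56 -12.49] row [ 1.79 -0.64 -3.12] turn tot [-12.3   0.4  -0.1] row [-3.09  0.1  -0.04] az0 13.7 j [ 0.13  0.22 -0.53  1.92  0.14  1.03 -0.22]
wrist [0.464 0.227 0.   ] 0.74 [298.  65.]
```

Call:
arm_command(
  offset=[
    [1.8, -0.4, -3.0],
    [1.8, -0.6, -3.1],
    [1.8, -0.8, -3.2],
    [1.8, -0.8, -3.2],
    [0, 0, 0],
    [0, 0, 0],
  ],
  rotation=[
    [-3.1, 0.1, 0],
    [-3.1, 0.1, 0],
    [-3.1, 0.1, 0],
    [-3.1, 0.1, 0],
    [0, 0, 0],
    [0, 0, 0],
  ],
  grip=[6, 6, 6, 6, 6, 6],
)

```text
time: 2.92
eef_pos: [0.4468, 0.2265, 0.1493]
tcp_rot: [0.372, 0.601, -0.367, 0.605]
contact_force: [1.7, -0.9, 1.7]
finger_gap: 0.0601
```

```bash
python3 - <<'E'
from h import *
st(); 
im=snapshot('wrist');cv2.imwrite('pics/w2.png',im); rotors('wrist')
plan([.46,.223,.065],26)
E
```

```text
2.92 [0.4468 0.2265 0.1493] 
 [[0.008, 0.891, 0.455], [0.004, 0.455, -0.891], [-1.0, 0.008, 0.0]] gap 0.0601 F [ 1.7 -0.9  1.7]
wrist [ 0.646  0.461 -0.002] 0.9 [631.  62.]
wrist [0.467 0.227 0.002] 0.77 [332. 200.]
wrist [0.474 0.331 0.004] 0.69 [392. 106.]
wrist [0.596 0.347 0.001] 0.66 [509. 151.]
wrist [0.521 0.442 0.003] 0.62 [508.   9.]
n 3 tool-total cm [8.48 0.91 0.81] row [2.83 0.3  0.27] turn tot [ 0.9  0.  -0.5] row [ 0.31  0.   -0.17] az0 26.9 j [-0.05  0.28 -0.63  2.04  0.22  0.87 -0.33]
```

View pics/w2.png

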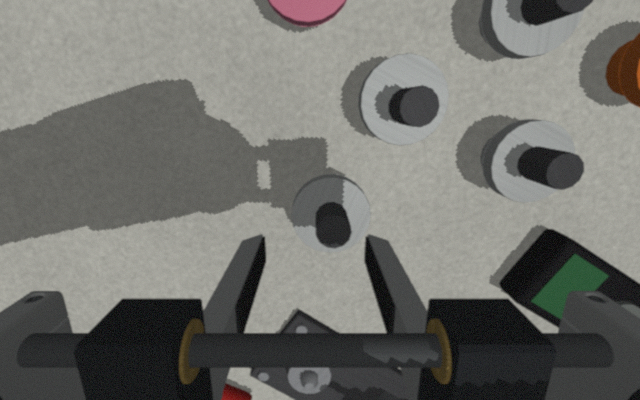

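```bash
python3 - <<'E'
from h import *
p=ray('wrist',336,231,.0785); print(p); plan([p[0],p[1],.067],26.9)
E
```

```text
[0.4665024  0.22455363 0.0785    ]
n 3 tool-total cm [8.29 1.56 0.97] row [2.76 0.52 0.32] turn tot [ 0.   0.  -0.5] row [ 0.01  0.01 -0.17] az0 26.9 j [-0.05  0.28 -0.63  2.04  0.22  0.87 -0.33]
```

Call:
arm_command(
  offset=[
    [0, 0.8, 0.5],
    [2, 0.8, 0.5],
    [2, 0, 0],
    [2, 0, 0],
    [2, 0, 0],
    [0.2, 0, 0],
  ],
  rotation=[
    [0, 0, -0.25],
    [0, 0, -0.25],
    [0, 0, 0],
    [0, 0, 0],
    [0, 0, 0],
    [0, 0, 0],
  ],
  grip=[6, 6, 6, 6, 6, 6],
)

```text
time: 3.52
eef_pos: [0.4793, 0.2182, 0.0695]
tcp_rot: [0.376, 0.597, -0.373, 0.603]
contact_force: [-1.3, -0.3, -0.4]
finger_gap: 0.0599
```

```bash
python3 - <<'E'
from h import *
st(); plan([.4665,.2245,.067],26.9)
E
```

```text
3.52 [0.4793 0.2182 0.0695] 
 [[0.01, 0.899, 0.439], [-0.0, 0.439, -0.899], [-1.0, 0.009, 0.005]] gap 0.0599 F [-1.3 -0.3 -0.4]
n 1 tool-total cm [ 0.23 -0.88 -1.13] row [ 0.23 -0.88 -1.13] turn tot [-0.9  0.3 -0.5] row [-0.87  0.28 -0.52] az0 26.0 j [-0.1   0.44 -0.55  2.05  0.34  0.74 -0.41]
```

Call:
arm_command(
  offset=[
    [0.1, -0.45, -0.6],
    [0.1, -0.45, -0.6],
    [0, 0, 0],
  ],
  rotation=[
    [0, 0.15, -0.3],
    [0, 0.15, -0.3],
    [0, 0, 0],
  ],
  grip=[6, 6, 6],
)

```text
time: 3.77
eef_pos: [0.4677, 0.2239, 0.0685]
tcp_rot: [0.376, 0.599, -0.377, 0.598]
contact_force: [0.3, -0.3, 0.8]
finger_gap: 0.06
```

```bash
python3 - <<'E'
from h import *
st(); plan([.4665,.2245,.067],26.9)
E
```

```text
3.77 [0.4677 0.2239 0.0685] 
 [[-0.002, 0.901, 0.434], [-0.001, 0.434, -0.901], [-1.0, -0.002, -0.0]] gap 0.06 F [ 0.3 -0.3  0.8]
n 1 tool-total cm [ 0.15 -0.08 -0.11] row [ 0.15 -0.08 -0.11] turn tot [-1.2 -0.   0.1] row [-1.17 -0.02  0.13] az0 25.7 j [-0.11  0.43 -0.56  2.06  0.33  0.74 -0.43]
```

Call:
arm_command(
  offset=[
    [0.1, -0.1, -0.1],
    [0, 0, 0],
    [0, 0, 0],
    [0, 0, 0],
    [0, 0, 0],
    [0, 0, 0],
    [-1, 0, 0],
    [-3, 0, 0],
    [-3, 0, 0],
    [-3, 0, 0],
    [-2, 0, 0],
    [0, 0, 0],
  ],
  rotation=[
    [0, 0, 0],
    [0, 0, 0],
    [0, 0, 0],
    [0, 0, 0],
    [0, 0, 0],
    [0, 0, 0],
    [0, 0, 0],
    [0, 0, 0],
    [0, 0, 0],
    [0, 0, 0],
    [0, 0, 0],
    [0, 0, 0],
  ],
  grip=[6, 2, 2, 2, 2, 2, 2, 2, 2, 2, 2, 2],
)

```text
time: 4.77
eef_pos: [0.4652, 0.2249, 0.1974]
tcp_rot: [0.375, 0.6, -0.376, 0.598]
contact_force: [0.8, 0.3, -2.0]
finger_gap: 0.0276
```

```bash
python3 - <<'E'
from h import *
st(); plan([.534,.044,.16],26)
m,T,f=cam('wrist')
E
```

```text
4.77 [0.4652 0.2249 0.1974] 
 [[-0.003, 0.9, 0.436], [-0.0, 0.436, -0.9], [-1.0, -0.003, -0.001]] gap 0.0276 F [ 0.8  0.3 -2. ]
n 5 tool-total cm [ 3.73 -1.69 19.29] row [ 0.75 -0.34  3.86] turn tot [-0.1 -0.1  0.2] row [-0.03 -0.01  0.03] az0 25.9 j [-0.02  0.26 -0.63  1.95  0.18  0.99 -0.29]
```

Call:
arm_command(
  offset=[
    [0, 0.1, 2.0],
    [0, 0.1, 3.6],
    [0, 0.1, 3.7],
    [0, 0.1, 3.7],
    [0, 0.1, 3.7],
    [0, 0.1, 3.7],
    [0, 0.1, 3.7],
    [0, 0.1, 3.7],
    [0, 0.1, 3.0],
    [0, 0, 1],
    [0, 0, 0],
    [0, 0, 0],
  ],
  rotation=[
    [3, 0, 0],
    [4, 0, 0],
    [4, 0, 0],
    [4, 0, 0],
    [4, 0, 0],
    [4, 0, 0],
    [4, 0, 0],
    [4, 0, 0],
    [4, 0, 0],
    [1, 0, 0],
    [0, 0, 0],
    [0, 0, 0],
  ],
  grip=[2, 2, 2, 2, 2, 2, 2, 2, 2, 2, 2, 2],
)

```text
time: 5.77
eef_pos: [0.5212, -0.0989, 0.1922]
tcp_rot: [-0.548, -0.447, 0.552, -0.442]
contact_force: [0.3, 1.0, -2.7]
finger_gap: 0.0274
```

```bash
python3 - <<'E'
from h import *
st(); plan([.534,.044,.16])
im=snapshot('wrist');cv2.imwrite('pics/w3.png',im); print([ (np.round(d['location'],4),d['p']) for d in tip_of('wrist','centre')])
im=snapshot('top');cv2.imwrite('pics/t3.png',im);print([ (np.round(d['location'],4),d['p']) for d in tip_of('top','centre')])
print(pix('wrist',[.534,.044,.039]))
E
```

```text
5.77 [ 0.5212 -0.0989  0.1922] 
 [[-0.008, 0.978, -0.21], [0.002, -0.21, -0.978], [-1.0, -0.008, -0.001]] gap 0.0274 F [ 0.3  1.  -2.7]
n 4 tool-total cm [  3.24  -1.72 -14.24] row [ 0.81 -0.43 -3.56] turn tot [-0.  -0.   0.5] row [-0.   -0.01  0.12] az0 -12.1 j [ 0.36  0.25 -0.34  1.94  0.1   0.98 -0.24]
[(array([0.534 , 0.0456, 0.0258]), 0.86)]
[(array([0.5349, 0.0423, 0.0236]), 0.76)]
[297.19655329  36.33015773]
```

View pics/w3.png

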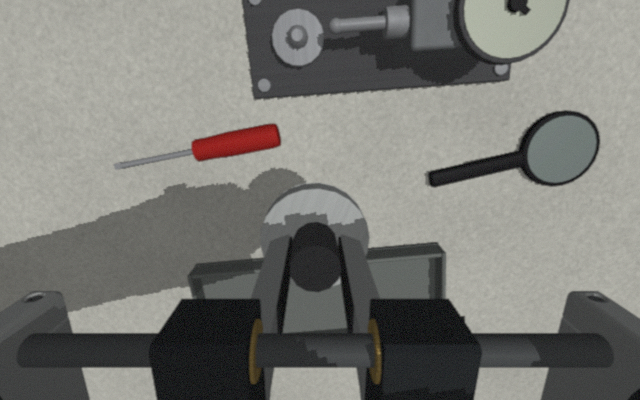

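```bash
python3 - <<'E'
from h import *
print(ray('wrist',297,33,.039),ray('wrist',298,38,.026)); s=get_state()
print('hub top',ray('wrist',315,271,s['eef_pos'][2]+.011)[:2]-s['eef_pos'][:2],'wheel',ray('wrist',315,236,s['eef_pos'][2]-.0275)[:2]-s['eef_pos'][:2])
E
```

```text
[0.53441796 0.04661546 0.039     ] [0.53415254 0.04492937 0.026     ]
hub top [0.0001302  0.00138844] wheel [0.00045375 0.00448185]
```

Call:
arm_command(
  offset=[
    [0.4, -0.4, -3.2],
    [0.4, -0.4, -3.6],
    [0.4, -0.4, -3.6],
    [0.3, -0.4, -2.8],
    [0.2, 0, -1.0],
    [0, 0, 0],
    [0, 0, 0],
  ],
  rotation=[
    [0, 0, 0.1],
    [0, 0, 0.1],
    [0, 0, 0.1],
    [0, 0, 0.1],
    [0, 0, 0.1],
    [0, 0, 0],
    [0, 0, 0],
  ],
  grip=[2, 2, 2, 2, 2, 2, 2],
)

```text
time: 6.55
eef_pos: [0.5354, 0.0596, 0.1759]
tcp_rot: [0.548, 0.449, -0.544, 0.449]
contact_force: [-0.7, -0.2, -2.1]
finger_gap: 0.0277
```

```bash
python3 - <<'E'
from h import *
st(); plan([.534,.0445,.125])
E
```

```text
6.55 [0.5354 0.0596 0.1759] 
 [[0.004, 0.981, -0.194], [0.003, -0.194, -0.981], [-1.0, 0.003, -0.004]] gap 0.0277 F [-0.7 -0.2 -2.1]
n 2 tool-total cm [5.09 0.14 1.53] row [2.54 0.07 0.76] turn tot [ 0.  -0.2 -0.2] row [ 0.   -0.11 -0.1 ] az0 -11.2 j [ 0.13  0.28 -0.43  1.94  0.14  0.94 -0.56]
```

Call:
arm_command(
  offset=[
    [0, 0.05, 0.8],
    [0, 0.05, 0.7],
    [0, 0, 0],
    [1, 0, 0],
    [1.2, 0, 0],
    [1.2, 0, 0],
    [0.8, 0, 0],
    [0, 0, 0],
  ],
  rotation=[
    [0, -0.1, -0.1],
    [0, -0.1, -0.1],
    [0, 0, 0],
    [0, 0, 0],
    [0, 0, 0],
    [0, 0, 0],
    [0, 0, 0],
    [0, 0, 0],
  ],
  grip=[2, 2, 2, 2, 2, 2, 2, 2],
)

```text
time: 7.22
eef_pos: [0.5329, 0.0379, 0.1299]
tcp_rot: [-0.547, -0.447, 0.548, -0.448]
contact_force: [-1.0, 0.3, -2.4]
finger_gap: 0.0276
```

```bash
python3 - <<'E'
from h import *
st(); plan([.534,.0445,.11])
E
```

```text
7.22 [0.5329 0.0379 0.1299] 
 [[0.0, 0.98, -0.199], [-0.001, -0.199, -0.98], [-1.0, 0.0, 0.001]] gap 0.0276 F [-1.   0.3 -2.4]
n 1 tool-total cm [ 1.99 -0.02 -0.67] row [ 1.99 -0.02 -0.67] turn tot [-0.   0.1 -0. ] row [-0.    0.08 -0.03] az0 -11.5 j [ 0.15  0.34 -0.41  1.99  0.18  0.85 -0.55]
```

Call:
arm_command(
  offset=[
    [0, 0, -0.3],
    [0, 0, -0.25],
    [0, 0, 0],
    [0.5, 0, 0],
    [0.5, 0, 0],
    [0, 0, 0],
  ],
  rotation=[
    [0, 0, 0],
    [0, 0, 0],
    [0, 0, 0],
    [0, 0, 0],
    [0, 0, 0],
    [0, 0, 0],
  ],
  grip=[2, 2, 2, 2, 2, 2],
)

```text
time: 7.72
eef_pos: [0.5345, 0.0441, 0.1191]
tcp_rot: [-0.547, -0.447, 0.548, -0.448]
contact_force: [-0.0, -0.8, -2.5]
finger_gap: 0.0275
```

```bash
python3 - <<'E'
from h import *
st(); plan([.534,.0445,.11])
cv2.imwrite('pics/s2.png',snapshot('side')); cv2.imwrite('pics/t4.png',snapshot('top')); w=snapshot('wrist'); 
a=cv2.imread('pics/s2.png')[130:260,260:460]; b=cv2.imread('pics/t4.png')[130:260,240:440]
cv2.imwrite('pics/v1.png',np.hstack([cv2.resize(x,(400,260),interpolation=3) for x in(a,b)]))
E
```

```text
7.72 [0.5345 0.0441 0.1191] 
 [[0.0, 0.98, -0.199], [-0.001, -0.199, -0.98], [-1.0, 0.001, 0.001]] gap 0.0275 F [-0.  -0.8 -2.5]
n 1 tool-total cm [ 0.91 -0.05 -0.03] row [ 0.91 -0.05 -0.03] turn tot [-0.   0.1 -0. ] row [-0.    0.06 -0.04] az0 -11.5 j [ 0.13  0.35 -0.4   1.99  0.19  0.83 -0.57]
```

View pics/v1.png

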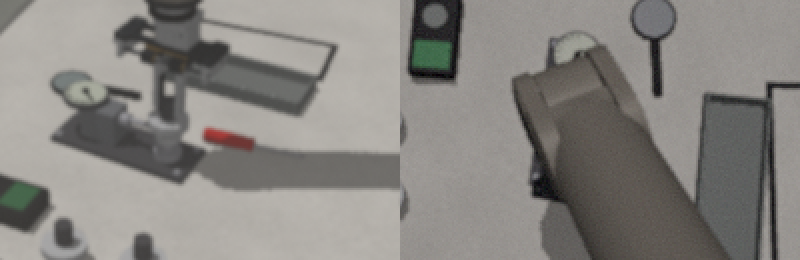

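Call:
arm_command(
  offset=[
    [0.5, 0, 0],
    [0.5, 0, 0],
    [0.4, 0, 0],
    [0.3, 0, 0],
    [0.3, 0, 0],
    [0, 0, 0],
  ],
  rotation=[
    [0, 0, 0],
    [0, 0, 0],
    [0, 0, 0],
    [0, 0, 0],
    [0, 0, 0],
    [0, 0, 0],
  ],
  grip=[2, 2, 2, 2, 2, 2],
)

```text
time: 8.37
eef_pos: [0.5345, 0.0438, 0.0979]
tcp_rot: [-0.547, -0.447, 0.548, -0.448]
contact_force: [-1.3, -0.1, -3.0]
finger_gap: 0.0276
```

```bash
cat >> h.py <<'E'
def dialimg(c=(.534,.0455),az=-8.3,n='side'):
    """rectified face-up view of the dial, 300px = 100 mm, up = station +x"""
    a=np.radians(az); ex=np.array([np.cos(a),np.sin(a),0]); ey=np.array([-np.sin(a),np.cos(a),0]); o=np.array([*c,.092])+.16*ex
    w=[pix(n,o+.05*(i*ex+j*ey)) for i,j in((1,1),(1,-1),(-1,-1),(-1,1))]
    H=cv2.getPerspectiveTransform(np.float32(w),np.float32([[0,0],[300,0],[300,300],[0,300]]))
    return cv2.warpPerspective(snapshot(n),H,(300,300),flags=cv2.INTER_CUBIC)
E
python3 - <<'E'
from h import *
st(); plan([.534,.0445,.095])
cv2.imwrite('pics/d1.png',dialimg())
E
```

```text
8.37 [0.5345 0.0438 0.0979] 
 [[0.001, 0.98, -0.199], [-0.001, -0.199, -0.98], [-1.0, 0.001, 0.001]] gap 0.0276 F [-1.3 -0.1 -3. ]
n 1 tool-total cm [ 0.29 -0.06 -0.06] row [ 0.29 -0.06 -0.06] turn tot [-0.   0.1 -0.1] row [-0.    0.07 -0.05] az0 -11.5 j [ 0.12  0.38 -0.39  2.01  0.21  0.79 -0.59]
```

Call:
arm_command(
  offset=[
    [0.2, 0, 0],
    [0.2, 0, 0],
    [0.1, 0, 0],
    [0, 0, 0],
    [0, 0, 0],
  ],
  rotation=[
    [0, 0, 0],
    [0, 0, 0],
    [0, 0, 0],
    [0, 0, 0],
    [0, 0, 0],
  ],
  grip=[2, 2, 2, 2, 2],
)

```text
time: 8.83
eef_pos: [0.5347, 0.0446, 0.0969]
tcp_rot: [-0.547, -0.446, 0.548, -0.448]
contact_force: [-1.5, -0.9, -3.2]
finger_gap: 0.0274
```

```bash
python3 - <<'E'
from h import *
st()
cv2.imwrite('pics/d2.png',dialimg())
a=cv2.imread('pics/d1.png');b=cv2.imread('pics/d2.png')
cv2.imwrite('pics/v2.png',np.hstack([a,b]))
E
```

```text
8.83 [0.5347 0.0446 0.0969] 
 [[0.002, 0.98, -0.199], [-0.002, -0.199, -0.98], [-1.0, 0.002, 0.002]] gap 0.0274 F [-1.5 -0.9 -3.2]
```

View pics/v2.png

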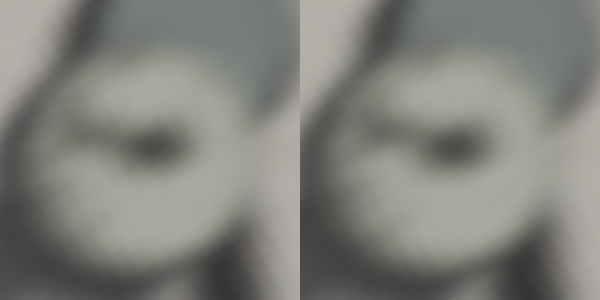

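Call:
arm_command(
  offset=[
    [0.3, 0, 0],
    [0.3, 0, 0],
    [0.3, 0, 0],
    [0, 0, 0],
  ],
  rotation=[
    [0, 0, 0],
    [0, 0, 0],
    [0, 0, 0],
    [0, 0, 0],
  ],
  grip=[2, 2, 2, 2],
)

```text
time: 9.22
eef_pos: [0.5351, 0.0457, 0.0923]
tcp_rot: [0.548, 0.446, -0.547, 0.449]
contact_force: [-2.4, -0.6, -3.0]
finger_gap: 0.0275
```

```bash
python3 - <<'E'
from h import *
s=st();print(np.round(s['effort'],1),np.round(s['moment'],2))
E
```

```text
9.22 [0.5351 0.0457 0.0923] 
 [[0.003, 0.98, -0.199], [-0.003, -0.199, -0.98], [-1.0, 0.004, 0.002]] gap 0.0275 F [-2.4 -0.6 -3. ]
[ -0.4 -80.9  -5.6 -37.9  -0.1  -0.5  -0.1] [-0.25  0.44 -0.04]
```

Call:
arm_command(
  offset=[
    [0.3, 0, 0],
    [0.2, 0, 0],
    [0, 0, 0],
  ],
  rotation=[
    [0, 0, 0],
    [0, 0, 0],
    [0, 0, 0],
  ],
  grip=[2, 2, 2],
)

```text
time: 9.47
eef_pos: [0.5353, 0.0463, 0.0902]
tcp_rot: [0.548, 0.445, -0.547, 0.449]
contact_force: [-1.8, -0.4, -3.5]
finger_gap: 0.0273
```

```bash
python3 - <<'E'
from h import *
s=st();print(np.round(s['moment'],2))
cv2.imwrite('pics/d3.png',dialimg()); cv2.imwrite('pics/s3.png',snapshot('side'))
a=cv2.imread('pics/d3.png');b=cv2.resize(cv2.imread('pics/s3.png')[150:225,290:390],(400,300),interpolation=3)
cv2.imwrite('pics/v3.png',np.hstack([a,b]))
E
```

```text
9.47 [0.5353 0.0463 0.0902] 
 [[0.004, 0.98, -0.199], [-0.004, -0.199, -0.98], [-1.0, 0.005, 0.003]] gap 0.0273 F [-1.8 -0.4 -3.5]
[-0.1   0.54 -0.01]
```

View pics/v3.png

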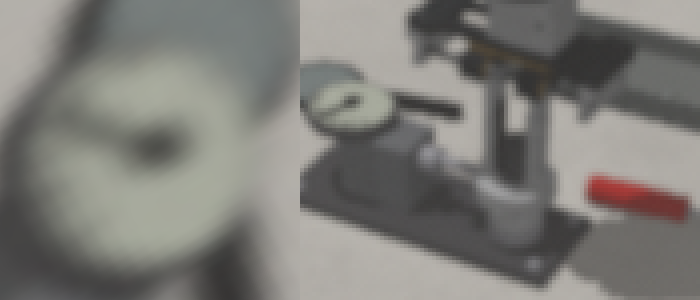

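Call:
arm_command(
  offset=[
    [0, 0, 0],
    [0, 0, 0],
    [0, 0, 0],
    [0, 0, 0],
    [0, 0, 0],
  ],
  rotation=[
    [0, 0, 0],
    [0, 0, 0],
    [0, 0, 0],
    [0, 0, 0],
    [0, 0, 0],
  ],
  grip=[4.5, 4.5, 4.5, 4.5, 4.5],
)

```text
time: 9.98
eef_pos: [0.5369, 0.0463, 0.0896]
tcp_rot: [0.549, 0.445, -0.546, 0.45]
contact_force: [-0.4, -0.2, 0.0]
finger_gap: 0.0448
```

```bash
cat >> h.py <<'E'
def dial():
    """pointer angle deg, clockwise from station +x, from the darkest ring samples"""
    im=dialimg(); g=cv2.GaussianBlur(cv2.cvtColor(im,cv2.COLOR_BGR2GRAY),(0,0),4).astype(float)
    # face centre from the bright disc
    cx,cy=140,157
    th=np.radians(np.arange(-180,180,2)); r=np.arange(45,85,3)
    X=cx+np.outer(np.sin(th),r); Y=cy-np.outer(np.cos(th),r)
    p=cv2.remap(g.astype(np.float32),X.astype(np.float32),Y.astype(np.float32),1).mean(1); p=p-cv2.blur(np.r_[p,p,p][:,None],(1,61))[len(p):2*len(p),0]
    i=p.argmin(); w=np.clip(-p,0,None)*(np.abs((np.degrees(th-th[i])+180)%360-180)<30); z=(w*np.exp(1j*th)).sum()
    print('dial',round(np.degrees(np.angle(z)),1),'depth',round(p.min(),1)); return im
E
python3 - <<'E'
from h import *
s=st();print(np.round(s['moment'],2))
im=dial(); cv2.imwrite('pics/d4.png',im); a=cv2.imread('pics/side0.png')
cv2.imwrite('pics/v4.png',np.hstack([im]+[cv2.imread(f'pics/d{i}.png') for i in(1,)]))
import h
for i in(1,2,3):
    h.dialimg=lambda i=i:cv2.imread(f'pics/d{i}.png'); h.dial()
E
```

```text
9.98 [0.5369 0.0463 0.0896] 
 [[0.007, 0.98, -0.2], [-0.003, -0.2, -0.98], [-1.0, 0.007, 0.002]] gap 0.0448 F [-0.4 -0.2  0. ]
[-0.01 -0.07  0.01]
dial -60.7 depth -26.5
dial -65.4 depth -28.2
dial -63.7 depth -31.4
dial -59.7 depth -28.5
```

View pics/v4.png

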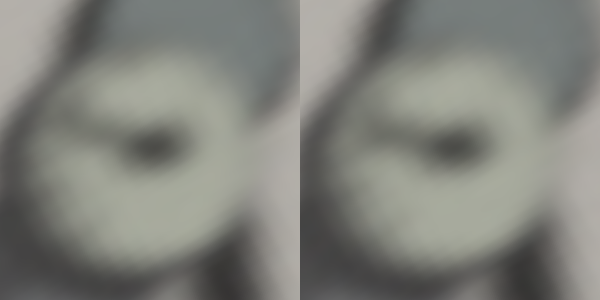

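```bash
cat >> h.py <<'E'
def dial(im=None):
    im=snapshot('side') if im is None else im
    a=np.radians(-8.3); ex=np.array([np.cos(a),np.sin(a),0]); ey=np.array([-np.sin(a),np.cos(a),0]); o=np.array([.534,.0455,.093])+.16*ex
    w=[pix('side',o+.05*(i*ex+j*ey)) for i,j in((1,1),(1,-1),(-1,-1),(-1,1))]
    H=cv2.getPerspectiveTransform(np.float32(w),np.float32([[0,0],[300,0],[300,300],[0,300]]))
    g=cv2.cvtColor(cv2.warpPerspective(im,H,(300,300),flags=cv2.INTER_CUBIC),cv2.COLOR_BGR2GRAY).astype(np.float32)
    b=cv2.GaussianBlur(g,(0,0),9); _,_,(cx,cy),_=cv2.minMaxLoc(b[110:190,110:190]); cx+=110; cy+=110; px,py=PIV or (cx,cy)
    th=np.radians(np.arange(-180,180,2)); r=np.arange(35,80,3)
    X=px+np.outer(np.sin(th),r); Y=py-np.outer(np.cos(th),r)
    p=cv2.remap(cv2.GaussianBlur(g,(0,0),4),X.astype(np.float32),Y.astype(np.float32),1).mean(1); p=p-cv2.blur(np.r_[p,p,p][:,None],(1,51))[180:360,0]
    ok=(th<np.radians(75)); i=np.where(ok,p,9).argmin(); w=np.clip(-p,0,None)*(np.abs((np.degrees(th-th[i])+180)%360-180)<25); z=(w*np.exp(1j*th)).sum()
    d=np.degrees(np.angle(z)); print('dial %.1f depth %.1f'%(d,p[i]),'blob',cx,cy); return d
PIV=None
E
python3 - <<'E'
import h; from h import *
for P in (None,(153,149)):
    h.PIV=P
    for f in('side0','s2','s3'): dial(cv2.imread(f'pics/{f}.png'))
    dial()
E
```

```text
dial -139.3 depth -28.9 blob 151 152
dial -139.1 depth -29.9 blob 151 152
dial -73.9 depth -24.8 blob 151 149
dial -75.1 depth -23.4 blob 149 149
dial -139.6 depth -29.3 blob 151 152
dial -139.5 depth -30.5 blob 151 152
dial -74.6 depth -24.6 blob 151 149
dial -76.2 depth -23.5 blob 149 149
```

Call:
arm_command(
  offset=[
    [-0.4, -0.1, 0],
    [0, -0.1, 0],
    [0, 0, 0],
    [0, 0, 0],
    [0, 0, 0],
    [0, 0, 0],
    [0, 0, 0],
    [0, 0, 0],
    [0, 0, 0],
    [0, 0, 0],
    [0, 0, 0],
    [0, 0, 0],
    [0, 0, 0],
    [0, 0, 0],
    [0, 0, 0],
    [0, 0, 0],
    [0, 0, 0],
    [0, 0, 0],
    [0, 0, 0],
  ],
  rotation=[
    [0, 0, 0],
    [0, 0, 0],
    [0, 0, 0],
    [0, 0, 0],
    [0, 0, 0],
    [-4, 0, 0],
    [-7, 0, 0],
    [-7, 0, 0],
    [-7, 0, 0],
    [-7, 0, 0],
    [-7, 0, 0],
    [-7, 0, 0],
    [-7, 0, 0],
    [-7, 0, 0],
    [-7, 0, 0],
    [-7, 0, 0],
    [-7, 0, 0],
    [-7, 0, 0],
    [0, 0, 0],
  ],
  grip=[4.5, 4.5, 2, 2, 2, 2, 2, 2, 2, 2, 2, 2, 2, 2, 2, 2, 2, 2, 2],
)

```text
time: 11.72
eef_pos: [0.5318, 0.045, 0.0941]
tcp_rot: [0.067, 0.703, -0.071, 0.705]
contact_force: [-1.5, 0.4, 2.4]
finger_gap: 0.0274
```

```bash
python3 - <<'E'
from h import *
st(); dial(); plan([.535,.0455,.0935])
E
```

```text
11.72 [0.5318 0.045  0.0941] 
 [[0.002, 0.194, 0.981], [-0.006, 0.981, -0.194], [-1.0, -0.006, 0.003]] gap 0.0274 F [-1.5  0.4  2.4]
dial -75.4 depth -27.6 blob 149 149
n 1 tool-total cm [0.06 0.11 0.31] row [0.06 0.11 0.31] turn tot [0.  0.2 0.3] row [0.   0.15 0.33] az0 78.4 j [ 0.39  0.46 -0.74  2.    0.42  0.84  0.79]
```

```bash
cat >> h.py <<'E'
def rows(p,az,n,ramp=2):
    s=get_state(); M=R.from_quat(s['tcp_rot']).as_matrix(); a0=np.degrees(np.arctan2(M[1,1],M[0,1])); da=(az-a0+180)%360-180
    w=np.minimum(1,np.minimum(np.arange(1,n+1),np.arange(n,0,-1))/ (ramp+.0)); w/=w.sum(); d=np.array(p)-s['eef_pos']; O=[];A=[];a=a0
    for k in w:
        c,q=np.cos(np.radians(a)),np.sin(np.radians(a)); y=np.array([c,q,0]); x=np.array([0,0,-1.]); G=np.column_stack([x,y,np.cross(x,y)])
        O.append((G.T@d*k*100).round(1).tolist()); A.append([round(-da*k,1),0,0]); a+=da*k
    print(O,A,sep='\n'); print('max',np.abs(O).max(),np.abs(A).max())
def go(p,az,n,ramp=2): rows(p,az,n,ramp); plan(p,az)
E
python3 - <<'E'
from h import *
s=get_state(); s['eef_pos'][2]=.19
import h; h.get_state=lambda:s
rows([.582,-.244,.15],-20,16,3)
E
```

```text
[[0.1, -0.7, 0.3], [0.2, -1.3, 0.6], [0.3, -1.8, 1.0], [0.3, -1.7, 1.2], [0.3, -1.5, 1.4], [0.3, -1.4, 1.6], [0.3, -1.2, 1.7], [0.3, -0.9, 1.9], [0.3, -0.7, 2.0], [0.3, -0.4, 2.0], [0.3, -0.2, 2.1], [0.3, 0.1, 2.1], [0.3, 0.3, 2.1], [0.3, 0.6, 2.0], [0.2, 0.5, 1.3], [0.1, 0.3, 0.6]]
[[np.float64(2.3), 0, 0], [np.float64(4.7), 0, 0], [np.float64(7.0), 0, 0], [np.float64(7.0), 0, 0], [np.float64(7.0), 0, 0], [np.float64(7.0), 0, 0], [np.float64(7.0), 0, 0], [np.float64(7.0), 0, 0], [np.float64(7.0), 0, 0], [np.float64(7.0), 0, 0], [np.float64(7.0), 0, 0], [np.float64(7.0), 0, 0], [np.float64(7.0), 0, 0], [np.float64(7.0), 0, 0], [np.float64(4.7), 0, 0], [np.float64(2.3), 0, 0]]
max 2.1 7.0
```

Call:
arm_command(
  offset=[
    [-0.7, 0, 0],
    [-1.5, 0, 0],
    [-2.5, 0, 0],
    [-3, 0, 0],
    [-1.5, 0, 0],
    [0, 0, 0],
  ],
  rotation=[
    [0, 0, 0],
    [0, 0, 0],
    [0, 0, 0],
    [0, 0.2, 0.3],
    [0, 0, 0],
    [0, 0, 0],
  ],
  grip=[2, 2, 2, 2, 2, 2],
)

```text
time: 12.27
eef_pos: [0.5296, 0.0463, 0.1896]
tcp_rot: [0.08, 0.705, -0.08, 0.7]
contact_force: [0.3, 1.2, -2.4]
finger_gap: 0.0278
```

Call:
arm_command(
  offset=[
    [0.1, -0.7, 0.3],
    [0.2, -1.3, 0.6],
    [0.3, -1.8, 1.0],
    [0.3, -1.7, 1.2],
    [0.3, -1.5, 1.4],
    [0.3, -1.4, 1.6],
    [0.3, -1.2, 1.7],
    [0.3, -0.9, 1.9],
    [0.3, -0.7, 2.0],
    [0.3, -0.4, 2.0],
    [0.3, -0.2, 2.1],
    [0.3, 0.1, 2.1],
    [0.3, 0.3, 2.1],
    [0.3, 0.6, 2.0],
    [0.2, 0.5, 1.3],
    [0.1, 0.3, 0.6],
    [0, 0, 0],
    [0, 0, 0],
  ],
  rotation=[
    [2.3, 0, 0],
    [4.7, 0, 0],
    [7, 0, 0],
    [7, 0, 0],
    [7, 0, 0],
    [7, 0, 0],
    [7, 0, 0],
    [7, 0, 0],
    [7, 0, 0],
    [7, 0, 0],
    [7, 0, 0],
    [7, 0, 0],
    [7, 0, 0],
    [7, 0, 0],
    [4.7, 0, 0],
    [2.3, 0, 0],
    [0, 0, 0],
    [0, 0, 0],
  ],
  grip=[2, 2, 2, 2, 2, 2, 2, 2, 2, 2, 2, 2, 2, 2, 2, 2, 2, 2],
)

```text
time: 13.77
eef_pos: [0.5606, -0.2559, 0.1318]
tcp_rot: [-0.592, -0.382, 0.601, -0.376]
contact_force: [0.5, 1.1, -1.6]
finger_gap: 0.0276
```

```bash
python3 - <<'E'
from h import *
st(); plan([.582,-.244,.085],-20)
w=snapshot('wrist'); cv2.imwrite('pics/w4.png',w); print([ (np.round(d['location'],4),d['p']) for d in tip_of('wrist','tray')])
rotors('side')
E
```

```text
13.77 [ 0.5606 -0.2559  0.1318] 
 [[-0.015, 0.905, -0.424], [0.0, -0.424, -0.905], [-1.0, -0.014, 0.006]] gap 0.0276 F [ 0.5  1.1 -1.6]
n 2 tool-total cm [ 4.65  1.5  -2.02] row [ 2.33  0.75 -1.01] turn tot [-5.1  0.3  0.8] row [-2.56  0.16  0.41] az0 -25.1 j [ 0.56  0.45 -0.3   1.8   0.17  0.93 -0.26]
[(array([ 0.4952, -0.2393, -0.0042]), 0.6)]
side [0.378 0.484 0.004] 0.95 [345. 314.]
side [ 0.648  0.458 -0.002] 0.86 [258. 283.]
side [0.531 0.044 0.022] 0.82 [344. 205.]
side [ 0.471  0.328 -0.   ] 0.76 [332. 269.]
side [ 0.591  0.341 -0.003] 0.62 [293. 262.]
side [0.505 0.562 0.001] 0.59 [290. 323.]
side [0.524 0.439 0.002] 0.58 [301. 289.]
side [ 0.36   0.378 -0.001] 0.58 [363. 290.]
```

View pics/w4.png

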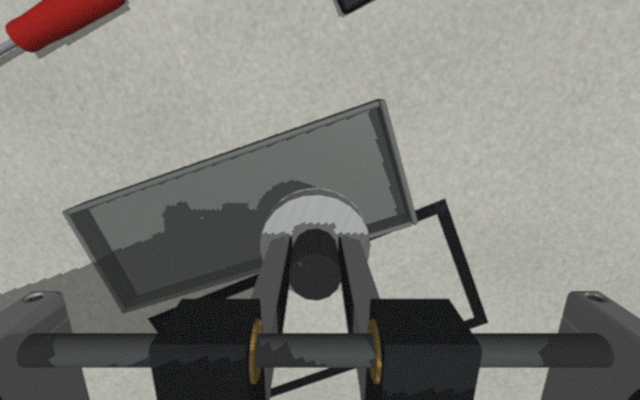

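```bash
python3 - <<'E'
from h import *
t=np.array([ray('wrist',*q,.03)[:2] for q in((65,210),(383,99),(414,222),(123,310))]); print(t.round(3).tolist(),t.mean(0),[np.degrees(np.arctan2(*(t[i]-t[j])[::-1])) for i,j in((1,0),(2,3))])
c=t.mean(0); a=np.radians(-6.3); e=np.array([np.cos(a),np.sin(a)])
for k in(-.092,0,.092): print(c+k*e)
p=c+.092*e; go([*p,.12],-22,3); 
E
```

```text
[[0.361, -0.168], [0.643, -0.198], [0.631, -0.304], [0.348, -0.273]] [ 0.49583712 -0.23587102] [np.float64(-6.141443784994181), np.float64(-6.191438432116684)]
[ 0.40439271 -0.22577547]
[ 0.49583712 -0.23587102]
[ 0.58728153 -0.24596658]
[[0.3, 0.5, -0.5], [0.6, 1.0, -1.0], [0.3, 0.5, -0.5]]
[[np.float64(-0.7), 0, 0], [np.float64(-1.5), 0, 0], [np.float64(-0.7), 0, 0]]
max 1.0 1.5
n 1 tool-total cm [ 1.22  2.01 -1.96] row [ 1.22  2.01 -1.96] turn tot [-3.   0.3  0.8] row [-2.97  0.31  0.78] az0 -25.0 j [ 0.56  0.45 -0.31  1.8   0.17  0.93 -0.26]
```

Call:
arm_command(
  offset=[
    [0, 0.5, -0.5],
    [0, 1.0, -1.0],
    [0.3, 0.4, -0.4],
    [0, 0, 0],
    [0, 0, 0],
  ],
  rotation=[
    [-1, 0.1, 0.4],
    [-1, 0.2, 0.4],
    [-1, 0, 0],
    [0, 0, 0],
    [0, 0, 0],
  ],
  grip=[2, 2, 2, 2, 2],
)

```text
time: 14.33
eef_pos: [0.5901, -0.2415, 0.1298]
tcp_rot: [0.585, 0.398, -0.583, 0.4]
contact_force: [-0.4, -0.3, -2.1]
finger_gap: 0.0276
```

```bash
python3 - <<'E'
from h import *
st(); plan([.5873,-.246,.076],-22)
E
```

```text
14.33 [ 0.5901 -0.2415  0.1298] 
 [[0.004, 0.932, -0.363], [0.0, -0.363, -0.932], [-1.0, 0.004, -0.002]] gap 0.0276 F [-0.4 -0.3 -2.1]
n 2 tool-total cm [ 5.38 -0.12  0.53] row [ 2.69 -0.06  0.27] turn tot [ 0.7 -0.1 -0.2] row [ 0.35 -0.05 -0.1 ] az0 -21.3 j [ 0.53  0.48 -0.32  1.76  0.18  0.93 -0.24]
```

Call:
arm_command(
  offset=[
    [1, -0.1, 0.3],
    [1.5, 0, 0.1],
    [1.5, 0, 0],
    [1, 0, 0],
    [0.3, 0, 0],
    [0, 0, 0],
  ],
  rotation=[
    [0, 0, -0.2],
    [0, 0, 0],
    [0, 0, 0],
    [0, 0, 0],
    [0, 0, 0],
    [0, 0, 0],
  ],
  grip=[2, 2, 2, 2, 2, 2],
)

```text
time: 14.83
eef_pos: [0.5875, -0.2457, 0.073]
tcp_rot: [0.584, 0.399, -0.583, 0.399]
contact_force: [0.4, 1.3, 13.7]
finger_gap: 0.0276
```

```bash
python3 - <<'E'
from h import *
st(); plan([.5873,-.246,.075],-22)
E
```

```text
14.83 [ 0.5875 -0.2457  0.073 ] 
 [[0.001, 0.932, -0.363], [0.001, -0.363, -0.932], [-1.0, 0.0, -0.001]] gap 0.0276 F [ 0.4  1.3 13.7]
n 1 tool-total cm [-0.2  -0.01  0.03] row [-0.2  -0.01  0.03] turn tot [ 0.7 -0.1 -0. ] row [ 0.7  -0.08 -0.03] az0 -21.3 j [ 0.53  0.55 -0.31  1.8   0.21  0.83 -0.25]
```

Call:
arm_command(
  offset=[
    [0, 0, 0],
    [0, 0, 0],
    [0, 0, 0],
    [-1, 0, 0],
    [-3, 0, 0],
    [-3.5, 0, 0],
    [-3, 0, 0],
    [-1, 0, 0],
  ],
  rotation=[
    [0, 0, 0],
    [0, 0, 0],
    [0, 0, 0],
    [0, 0, 0],
    [0, 0, 0],
    [0, 0, 0],
    [0, 0, 0],
    [0, 0, 0],
  ],
  grip=[5, 5, 5, 5, 5, 6, 6, 6],
)

```text
time: 15.5
eef_pos: [0.586, -0.2457, 0.1943]
tcp_rot: [-0.584, -0.4, 0.584, -0.398]
contact_force: [0.8, -0.3, 0.3]
finger_gap: 0.0599
```

Call:
arm_command(
  offset=[
    [0, -0.2, -1.5],
    [0, -0.4, -3],
    [0, -0.4, -3.8],
    [0, -0.4, -3.8],
    [0, -0.4, -3.8],
    [0, -0.4, -3.8],
    [0, -0.4, -3.8],
    [0, -0.4, -3.8],
    [0, -0.4, -3.8],
    [0, -0.4, -3.8],
    [0, -0.4, -3.8],
    [0, -0.4, -3.8],
    [0, -0.4, -3.8],
    [0, -0.4, -3.8],
    [0, -0.4, -3.5],
    [0, -0.3, -2.5],
    [0, -0.1, -1],
    [0, 0, 0],
    [0, 0, 0],
  ],
  rotation=[
    [-1.5, 0, 0],
    [-3, 0, 0],
    [-3.6, 0, 0],
    [-3.6, 0, 0],
    [-3.6, 0, 0],
    [-3.6, 0, 0],
    [-3.6, 0, 0],
    [-3.6, 0, 0],
    [-3.6, 0, 0],
    [-3.6, 0, 0],
    [-3.6, 0, 0],
    [-3.6, 0, 0],
    [-3.6, 0, 0],
    [-3.6, 0, 0],
    [-3.6, 0, 0],
    [-3, 0, 0],
    [-1, 0, 0],
    [0, 0, 0],
    [0, 0, 0],
  ],
  grip=[6, 6, 6, 6, 6, 6, 6, 6, 6, 6, 6, 6, 6, 6, 6, 6, 6, 6, 6],
)

```text
time: 17.08
eef_pos: [0.4583, 0.3288, 0.1953]
tcp_rot: [0.31, 0.635, -0.309, 0.637]
contact_force: [-0.2, -0.6, -0.1]
finger_gap: 0.0602
```

```bash
python3 - <<'E'
from h import *
st(); w=snapshot('wrist'); cv2.imwrite('pics/w5.png',w); rotors('wrist')
snapshot('side'); rotors('side')
plan([.474,.33,.15],30)
E
```

```text
17.08 [0.4583 0.3288 0.1953] 
 [[0.003, 0.787, 0.617], [0.001, 0.617, -0.787], [-1.0, 0.002, 0.001]] gap 0.0602 F [-0.2 -0.6 -0.1]
wrist [ 0.365  0.386 -0.006] 0.97 [278.  84.]
wrist [0.504 0.564 0.   ] 0.92 [499.  24.]
wrist [0.478 0.332 0.002] 0.83 [330. 189.]
wrist [ 0.65   0.466 -0.002] 0.75 [521. 188.]
wrist [0.378 0.478 0.001] 0.72 [345.  13.]
wrist [ 0.597  0.348 -0.002] 0.63 [416. 237.]
wrist [0.522 0.444 0.001] 0.6 [427. 134.]
side [ 0.361  0.379 -0.004] 0.96 [363. 291.]
side [0.38  0.482 0.004] 0.86 [345. 314.]
side [0.502 0.562 0.   ] 0.84 [290. 323.]
side [ 0.647  0.459 -0.   ] 0.81 [259. 283.]
side [0.523 0.439 0.003] 0.8 [301. 289.]
side [ 0.59   0.344 -0.002] 0.77 [293. 262.]
side [0.471 0.33  0.002] 0.73 [332. 268.]
side [ 0.582 -0.25   0.004] 0.43 [356. 164.]
n 2 tool-total cm [4.54 1.28 0.65] row [2.27 0.64 0.33] turn tot [ 7.9  0.1 -0.1] row [ 3.96  0.03 -0.07] az0 37.9 j [-0.12  0.36 -0.75  1.85  0.29  1.03 -0.33]
```

Call:
arm_command(
  offset=[
    [0, 0.7, 0.4],
    [0, 0.7, 0.4],
    [0, 0, 0],
    [1.5, 0, 0],
    [3, 0, 0],
    [3.5, 0, 0],
    [3, 0, 0],
    [1.2, 0, 0],
    [0.5, 0, 0],
    [0, 0, 0],
  ],
  rotation=[
    [0, 0, 0],
    [0, 0, 0],
    [0, 0, 0],
    [0, 0, 0],
    [0, 0, 0],
    [0, 0, 0],
    [0, 0, 0],
    [0, 0, 0],
    [0, 0, 0],
    [0, 0, 0],
  ],
  grip=[6, 6, 6, 6, 6, 6, 6, 6, 6, 6],
)

```text
time: 18.12
eef_pos: [0.4865, 0.3256, 0.0648]
tcp_rot: [0.317, 0.631, -0.313, 0.635]
contact_force: [-0.3, 0.5, 0.5]
finger_gap: 0.0602
```

```bash
python3 - <<'E'
from h import *
st(); plan([.476,.3305,.068],37)
E
```

```text
18.12 [0.4865 0.3256 0.0648] 
 [[0.007, 0.798, 0.603], [0.002, 0.603, -0.798], [-1.0, 0.006, 0.003]] gap 0.0602 F [-0.3  0.5  0.5]
n 1 tool-total cm [-0.33 -0.53 -1.02] row [-0.33 -0.53 -1.02] turn tot [ 0.1  0.2 -0.4] row [ 0.1   0.15 -0.36] az0 37.1 j [-0.2   0.55 -0.65  1.91  0.45  0.82 -0.44]
```

Call:
arm_command(
  offset=[
    [-0.3, -0.3, -0.5],
    [0, -0.2, -0.5],
    [0, 0, 0],
    [0, 0, 0],
  ],
  rotation=[
    [0, 0.1, -0.3],
    [0, 0, 0],
    [0, 0, 0],
    [0, 0, 0],
  ],
  grip=[6, 6, 6, 6],
)

```text
time: 18.45
eef_pos: [0.4773, 0.3326, 0.0725]
tcp_rot: [0.317, 0.632, -0.314, 0.634]
contact_force: [0.0, 0.9, 0.4]
finger_gap: 0.0598
```

```bash
python3 - <<'E'
from h import *
st(); snapshot('wrist'); plan([.476,.3305,.068],37)
E
```

```text
18.45 [0.4773 0.3326 0.0725] 
 [[0.005, 0.798, 0.603], [0.003, 0.603, -0.798], [-1.0, 0.006, 0.001]] gap 0.0598 F [0.  0.9 0.4]
n 1 tool-total cm [ 0.46 -0.25  0.1 ] row [ 0.46 -0.25  0.1 ] turn tot [ 0.1  0.1 -0.3] row [ 0.07  0.05 -0.33] az0 37.1 j [-0.2   0.54 -0.66  1.91  0.44  0.83 -0.45]
```

Call:
arm_command(
  offset=[
    [0.2, -0.1, 0],
    [0, 0, 0],
    [0, 0, 0],
    [0, 0, 0],
    [0, 0, 0],
    [0, 0, 0],
    [-1, 0, 0],
    [-3, 0, 0],
    [-3.5, 0, 0],
    [-3, 0, 0],
    [-1.5, 0, 0],
    [0, 0, 0],
  ],
  rotation=[
    [0, 0, -0.3],
    [0, 0, 0],
    [0, 0, 0],
    [0, 0, 0],
    [0, 0, 0],
    [0, 0, 0],
    [0, 0, 0],
    [0, 0, 0],
    [0, 0, 0],
    [0, 0, 0],
    [0, 0, 0],
    [0, 0, 0],
  ],
  grip=[6, 2, 2, 2, 2, 2, 2, 2, 2, 2, 2, 2],
)

```text
time: 19.5
eef_pos: [0.4746, 0.3312, 0.1972]
tcp_rot: [0.313, 0.634, -0.316, 0.632]
contact_force: [0.6, 0.2, -2.0]
finger_gap: 0.0272
```

Call:
arm_command(
  offset=[
    [0, -0.3, 1.5],
    [0, -0.5, 3],
    [0, -0.5, 3.7],
    [0, -0.5, 3.7],
    [0, -0.5, 3.7],
    [0, -0.5, 3.7],
    [0, -0.5, 3.5],
    [0, -0.5, 2.5],
    [0, -0.3, 1.2],
    [0, 0, 0],
    [0, 0, 0],
  ],
  rotation=[
    [2, 0, 0],
    [3, 0, 0],
    [4, 0, 0],
    [4, 0, 0],
    [4, 0, 0],
    [4, 0, 0],
    [4, 0, 0],
    [3, 0, 0],
    [2, 0, 0],
    [0, 0, 0],
    [0, 0, 0],
  ],
  grip=[2, 2, 2, 2, 2, 2, 2, 2, 2, 2, 2],
)

```text
time: 20.42
eef_pos: [0.5417, 0.0588, 0.1883]
tcp_rot: [0.472, 0.525, -0.481, 0.52]
contact_force: [-0.3, 0.7, -2.9]
finger_gap: 0.0273
```

```bash
python3 - <<'E'
from h import *
st(); plan([.5345,.0457,.14])
E
```

```text
20.42 [0.5417 0.0588 0.1883] 
 [[-0.014, 0.996, 0.092], [-0.003, 0.092, -0.996], [-1.0, -0.014, 0.002]] gap 0.0273 F [-0.3  0.7 -2.9]
n 2 tool-total cm [ 4.84 -0.77  1.23] row [ 2.42 -0.38  0.62] turn tot [0.  0.1 0.8] row [0.   0.05 0.4 ] az0 5.3 j [ 0.23  0.31 -0.55  1.9   0.19  1.   -0.31]
```

Call:
arm_command(
  offset=[
    [0, -0.5, 0.6],
    [0, -0.4, 0.4],
    [1, 0, 0],
    [2, 0, 0],
    [1.5, 0, 0],
    [0.5, 0, 0],
    [0, 0, 0],
    [0, 0, 0],
  ],
  rotation=[
    [0, 0.1, 0.4],
    [0, 0, 0.4],
    [0, 0, 0],
    [0, 0, 0],
    [0, 0, 0],
    [0, 0, 0],
    [0, 0, 0],
    [0, 0, 0],
  ],
  grip=[2, 2, 2, 2, 2, 2, 2, 2],
)

```text
time: 21.08
eef_pos: [0.5309, 0.0541, 0.1341]
tcp_rot: [0.474, 0.526, -0.472, 0.525]
contact_force: [0.6, 0.9, -3.1]
finger_gap: 0.0276
```

```bash
python3 - <<'E'
from h import *
st(); plan([.5345,.0457,.115])
E
```

```text
21.08 [0.5309 0.0541 0.1341] 
 [[0.001, 0.994, 0.106], [0.003, 0.106, -0.994], [-1.0, 0.002, -0.002]] gap 0.0276 F [ 0.6  0.9 -3.1]
n 1 tool-total cm [1.91 0.27 0.87] row [1.91 0.27 0.87] turn tot [ 0.  -0.1 -0.1] row [ 0.   -0.14 -0.09] az0 6.1 j [ 0.23  0.35 -0.54  1.98  0.23  0.87 -0.32]
```

Call:
arm_command(
  offset=[
    [0, 0.2, 0.4],
    [0, 0.1, 0.4],
    [0, 0, 0],
    [0.5, 0, 0],
    [0.6, 0, 0],
    [0, 0, 0],
  ],
  rotation=[
    [0, -0.1, 0],
    [0, 0, 0],
    [0, 0, 0],
    [0, 0, 0],
    [0, 0, 0],
    [0, 0, 0],
  ],
  grip=[2, 2, 2, 2, 2, 2],
)

```text
time: 21.58
eef_pos: [0.5369, 0.0462, 0.1248]
tcp_rot: [0.474, 0.525, -0.471, 0.527]
contact_force: [0.4, -0.9, -2.6]
finger_gap: 0.0273
```

```bash
python3 - <<'E'
from h import *
st(); plan([.5345,.0457,.095])
E
```

```text
21.58 [0.5369 0.0462 0.1248] 
 [[0.006, 0.994, 0.106], [0.001, 0.106, -0.994], [-1.0, 0.006, -0.0]] gap 0.0273 F [ 0.4 -0.9 -2.6]
n 1 tool-total cm [ 2.98 -0.26  0.02] row [ 2.98 -0.26  0.02] turn tot [ 0.  -0.  -0.3] row [ 0.   -0.02 -0.34] az0 6.1 j [ 0.23  0.37 -0.53  1.98  0.24  0.85 -0.32]
```

Call:
arm_command(
  offset=[
    [0.2, -0.2, 0],
    [0.5, -0.05, 0],
    [0.5, -0.05, 0],
    [0.5, 0, 0],
    [0.4, 0, 0],
    [0.3, 0, 0],
    [0.3, 0, 0],
    [0, 0, 0],
  ],
  rotation=[
    [0, 0, -0.3],
    [0, 0, 0],
    [0, 0, 0],
    [0, 0, 0],
    [0, 0, 0],
    [0, 0, 0],
    [0, 0, 0],
    [0, 0, 0],
  ],
  grip=[2, 2, 2, 2, 2, 2, 2, 2],
)

```text
time: 22.25
eef_pos: [0.5347, 0.0442, 0.0967]
tcp_rot: [0.473, 0.524, -0.473, 0.527]
contact_force: [0.1, 0.4, -3.3]
finger_gap: 0.0277
```

```bash
python3 - <<'E'
from h import *
st(); dial()
E
```

```text
22.25 [0.5347 0.0442 0.0967] 
 [[0.002, 0.994, 0.105], [-0.003, 0.105, -0.994], [-1.0, 0.002, 0.003]] gap 0.0277 F [ 0.1  0.4 -3.3]
dial -85.7 depth -28.9 blob 150 150
```

Call:
arm_command(
  offset=[
    [0.3, 0, 0],
    [0.3, 0, 0],
    [0, 0, 0],
    [0, 0, 0],
    [0, 0, 0],
    [0, 0, 0],
    [0, 0, 0],
  ],
  rotation=[
    [0, 0, 0],
    [0, 0, 0],
    [0, 0, 0],
    [0, 0, 0],
    [0, 0, 0],
    [0, 0, 0],
    [0, 0, 0],
  ],
  grip=[2, 2, 2, 4.5, 4.5, 4.5, 4.5],
)

```text
time: 22.88
eef_pos: [0.5348, 0.0452, 0.0926]
tcp_rot: [0.473, 0.524, -0.473, 0.527]
contact_force: [1.3, 0.5, 0.5]
finger_gap: 0.0443
```

```bash
python3 - <<'E'
from h import *
st(); dial(); plan([.5345,.0457,.0935])
E
```

```text
22.88 [0.5348 0.0452 0.0926] 
 [[0.003, 0.994, 0.105], [-0.003, 0.105, -0.994], [-1.0, 0.002, 0.003]] gap 0.0443 F [1.3 0.5 0.5]
dial -89.9 depth -33.0 blob 149 150
n 1 tool-total cm [-0.09 -0.02 -0.05] row [-0.09 -0.02 -0.05] turn tot [-0.   0.2 -0.1] row [-0.    0.19 -0.12] az0 6.1 j [ 0.21  0.41 -0.51  2.01  0.28  0.79 -0.35]
```

Call:
arm_command(
  offset=[
    [0, 0, 0],
    [0, 0, 0],
    [0, 0, 0],
    [0, 0, 0],
    [0, 0, 0],
    [0, 0, 0],
    [0, 0, 0],
    [0, 0, 0],
    [0, 0, 0],
    [0, 0, 0],
    [0, 0, 0],
    [0, 0, 0],
    [0, 0, 0],
    [0, 0, 0],
    [0, 0, 0],
    [0, 0, 0],
    [0, 0, 0],
    [0, 0, 0],
  ],
  rotation=[
    [0, 0, 0],
    [0, 0, 0],
    [0, 0, 0],
    [0, 0, 0],
    [-3, 0, 0],
    [-7, 0, 0],
    [-7, 0, 0],
    [-7, 0, 0],
    [-7, 0, 0],
    [-7, 0, 0],
    [-7, 0, 0],
    [-7, 0, 0],
    [-7, 0, 0],
    [-7, 0, 0],
    [-7, 0, 0],
    [-7, 0, 0],
    [-7, 0, 0],
    [0, 0, 0],
  ],
  grip=[2, 2, 2, 2, 2, 2, 2, 2, 2, 2, 2, 2, 2, 2, 2, 2, 2, 2],
)

```text
time: 24.43
eef_pos: [0.5339, 0.0445, 0.0923]
tcp_rot: [-0.034, 0.706, 0.032, 0.707]
contact_force: [-0.5, 0.6, 3.2]
finger_gap: 0.0276
```

```bash
python3 - <<'E'
from h import *
st(); dial(); plan([.5345,.0457,.0935])
E
```

```text
24.43 [0.5339 0.0445 0.0923] 
 [[0.001, -0.093, 0.996], [-0.004, 0.996, 0.093], [-1.0, -0.004, 0.001]] gap 0.0276 F [-0.5  0.6  3.2]
dial -105.5 depth -36.1 blob 149 150
n 1 tool-total cm [-0.12  0.11  0.08] row [-0.12  0.11  0.08] turn tot [0.  0.  0.2] row [0.   0.04 0.22] az0 94.9 j [ 0.48  0.5  -0.86  1.99  0.5   0.87  1.01]
```

Call:
arm_command(
  offset=[
    [0, 0, 0],
    [0, 0, 0],
    [0, 0, 0],
    [-0.3, 0.1, 0.1],
  ],
  rotation=[
    [0, 0, 0],
    [0, 0, 0],
    [0, 0, 0],
    [3, 0, 0],
  ],
  grip=[4.8, 4.8, 4.8, 4.8],
)

```text
time: 24.82
eef_pos: [0.5345, 0.0451, 0.0949]
tcp_rot: [-0.009, 0.707, 0.006, 0.707]
contact_force: [-0.7, -1.3, -0.3]
finger_gap: 0.0477
```

Call:
arm_command(
  offset=[
    [0, 0, 0],
    [0, 0, 0],
    [0, 0, 0],
    [0, 0, 0],
    [0, 0, 0],
    [0, 0, 0],
    [0, 0, 0],
    [0, 0, 0],
    [0, 0, 0],
    [0, 0, 0],
    [0, 0, 0],
    [0, 0, 0],
    [0, 0, 0],
    [0, 0, 0],
    [0, 0, 0],
    [0, 0, 0],
    [0, 0, 0],
    [0, 0, 0],
    [0, 0, 0],
    [0, 0, 0],
  ],
  rotation=[
    [7, 0, 0],
    [7, 0, 0],
    [7, 0, 0],
    [7, 0, 0],
    [7, 0, 0],
    [7, 0, 0],
    [7, 0, 0],
    [7, 0, 0],
    [7, 0, 0],
    [7, 0, 0],
    [7, 0, 0],
    [7, 0, 0],
    [7, 0, 0],
    [7, 0, 0],
    [7, 0, 0],
    [7, 0, 0],
    [7, 0, 0],
    [7, 0, 0],
    [7, 0, 0],
    [0, 0, 0],
  ],
  grip=[4.8, 4.8, 4.8, 4.8, 4.8, 4.8, 4.8, 4.8, 4.8, 4.8, 4.8, 4.8, 4.8, 4.8, 4.8, 4.8, 4.8, 4.8, 4.8, 4.8],
)

```text
time: 26.48
eef_pos: [0.537, 0.0473, 0.0983]
tcp_rot: [0.657, 0.264, -0.652, 0.27]
contact_force: [-0.1, 0.5, 1.5]
finger_gap: 0.0484
```

```bash
python3 - <<'E'
from h import *
st(); dial(); plan([.5345,.0457,.0935])
E
```

```text
26.48 [0.537  0.0473 0.0983] 
 [[0.009, 0.699, -0.715], [-0.005, -0.715, -0.699], [-1.0, 0.01, -0.003]] gap 0.0484 F [-0.1  0.5  1.5]
dial -106.7 depth -34.3 blob 149 150
n 1 tool-total cm [ 0.48 -0.06  0.3 ] row [ 0.48 -0.06  0.3 ] turn tot [ 0.  -0.2 -0.6] row [ 0.   -0.18 -0.58] az0 -45.2 j [ 0.05  0.37 -0.32  2.01  0.17  0.77 -1.16]
```

Call:
arm_command(
  offset=[
    [0.4, 0, 0.3],
    [0, 0, 0],
    [0, 0, 0],
    [0, 0, 0],
    [0, 0, 0],
    [0, 0, 0],
    [0, 0, 0],
    [0, 0, 0],
    [0, 0, 0],
    [0, 0, 0],
    [0, 0, 0],
    [0, 0, 0],
    [0, 0, 0],
    [0, 0, 0],
    [0, 0, 0],
    [0, 0, 0],
    [0, 0, 0],
    [0, 0, 0],
    [0, 0, 0],
    [0, 0, 0],
  ],
  rotation=[
    [0, -0.2, -0.6],
    [0, 0, 0],
    [0, 0, 0],
    [0, 0, 0],
    [0, 0, 0],
    [-7, 0, 0],
    [-7, 0, 0],
    [-7, 0, 0],
    [-7, 0, 0],
    [-7, 0, 0],
    [-7, 0, 0],
    [-7, 0, 0],
    [-7, 0, 0],
    [-7, 0, 0],
    [-7, 0, 0],
    [-7, 0, 0],
    [-7, 0, 0],
    [-7, 0, 0],
    [-7, 0, 0],
    [0, 0, 0],
  ],
  grip=[4.5, 4.5, 2, 2, 2, 2, 2, 2, 2, 2, 2, 2, 2, 2, 2, 2, 2, 2, 2, 2],
)

```text
time: 28.2
eef_pos: [0.533, 0.0434, 0.0938]
tcp_rot: [0.206, 0.678, -0.207, 0.675]
contact_force: [0.5, 0.7, 0.2]
finger_gap: 0.0277
```

```bash
python3 - <<'E'
from h import *
st(); dial(); plan([.5345,.0457,.0935])
E
```

```text
28.2 [0.533  0.0434 0.0938] 
 [[-0.004, 0.558, 0.83], [-0.0, 0.83, -0.558], [-1.0, -0.002, -0.004]] gap 0.0277 F [0.5 0.7 0.2]
dial -67.9 depth -22.9 blob 149 149
n 1 tool-total cm [ 0.03  0.27 -0.01] row [ 0.03  0.27 -0.01] turn tot [-0.  -0.2  0.1] row [-0.   -0.21  0.13] az0 55.7 j [ 0.38  0.45 -0.71  2.    0.39  0.83  0.42]
```

Call:
arm_command(
  offset=[
    [0, 0, 0],
    [0, 0, 0],
    [0, 0, 0],
    [0, 0, 0],
    [0, 0, 0],
  ],
  rotation=[
    [-7, 0, 0],
    [-7, 0, 0],
    [-7, 0, 0],
    [-4, 0, 0],
    [0, 0, 0],
  ],
  grip=[2, 2, 2, 2, 2],
)

```text
time: 28.67
eef_pos: [0.5332, 0.043, 0.0938]
tcp_rot: [0.059, 0.706, -0.06, 0.703]
contact_force: [0.2, 1.0, 1.0]
finger_gap: 0.0272
```

```bash
python3 - <<'E'
from h import *
st(); dial(); plan([.5345,.0457,.0935])
E
```

```text
28.67 [0.5332 0.043  0.0938] 
 [[-0.004, 0.168, 0.986], [-0.0, 0.986, -0.168], [-1.0, -0.001, -0.004]] gap 0.0272 F [0.2 1.  1. ]
dial -53.9 depth -21.5 blob 152 149
n 1 tool-total cm [0.03 0.28 0.09] row [0.03 0.28 0.09] turn tot [-0.  -0.2  0. ] row [-0.   -0.23  0.04] az0 80.1 j [ 0.45  0.48 -0.8   1.99  0.45  0.86  0.79]
```

Call:
arm_command(
  offset=[
    [0, 0, 0],
    [0, 0, 0],
    [0, 0, 0],
    [0, 0, 0],
    [0, 0, 0],
  ],
  rotation=[
    [-7, 0, 0],
    [-7, 0, 0],
    [-7, 0, 0],
    [-4, 0, 0],
    [0, 0, 0],
  ],
  grip=[2, 2, 2, 2, 2],
)

```text
time: 29.13
eef_pos: [0.5333, 0.0427, 0.0938]
tcp_rot: [-0.09, 0.703, 0.089, 0.7]
contact_force: [0.4, 0.9, 2.0]
finger_gap: 0.0275
```

```bash
python3 - <<'E'
from h import *
st(); dial(); plan([.5345,.0457,.0935])
E
```

```text
29.13 [0.5333 0.0427 0.0938] 
 [[-0.004, -0.251, 0.968], [-0.001, 0.968, 0.251], [-1.0, -0.0, -0.004]] gap 0.0275 F [0.4 0.9 2. ]
dial -48.3 depth -22.9 blob 152 150
n 1 tool-total cm [0.03 0.25 0.19] row [0.03 0.25 0.19] turn tot [-0.  -0.2  0. ] row [-0.   -0.23  0.02] az0 104.3 j [ 0.52  0.51 -0.9   1.99  0.52  0.89  1.16]
```

Call:
arm_command(
  offset=[
    [0, 0, 0],
    [0, 0, 0],
    [0, 0, 0],
  ],
  rotation=[
    [-7, 0, 0],
    [-7, 0, 0],
    [0, 0, 0],
  ],
  grip=[2, 2, 2],
)

```text
time: 29.43
eef_pos: [0.5333, 0.0428, 0.0938]
tcp_rot: [-0.17, 0.688, 0.169, 0.685]
contact_force: [0.8, 1.3, 1.8]
finger_gap: 0.0274
```

```bash
python3 - <<'E'
from h import *
st(); dial()
E
```

```text
29.43 [0.5333 0.0428 0.0938] 
 [[-0.004, -0.465, 0.885], [-0.002, 0.885, 0.465], [-1.0, -0.0, -0.004]] gap 0.0274 F [0.8 1.3 1.8]
dial -47.7 depth -22.2 blob 152 149
```

Call:
arm_command(
  offset=[
    [0, 0, 0],
    [0, 0, 0],
    [0, 0, 0],
    [0, 0, 0],
  ],
  rotation=[
    [-7, 0, 0],
    [-7, 0, 0],
    [-7, 0, 0],
    [0, 0, 0],
  ],
  grip=[2, 2, 2, 2],
)

```text
time: 29.82
eef_pos: [0.5336, 0.0426, 0.0938]
tcp_rot: [-0.284, 0.649, 0.283, 0.646]
contact_force: [0.1, 1.1, 1.6]
finger_gap: 0.0272
```

```bash
python3 - <<'E'
from h import *
st(); dial(); plan([.5345,.0457,.0935])
E
```

```text
29.82 [0.5336 0.0426 0.0938] 
 [[-0.003, -0.735, 0.678], [-0.003, 0.678, 0.735], [-1.0, 0.0, -0.004]] gap 0.0272 F [0.1 1.1 1.6]
dial -49.4 depth -23.2 blob 153 149
n 1 tool-total cm [0.03 0.14 0.28] row [0.03 0.14 0.28] turn tot [ 0.  -0.2 -0. ] row [ 0.   -0.23 -0.02] az0 136.9 j [ 0.6   0.57 -1.02  1.99  0.61  0.94  1.65]
```

Call:
arm_command(
  offset=[
    [0, 0, 0],
    [0, 0, 0],
    [0, 0, 0],
    [0, 0, 0],
  ],
  rotation=[
    [-7, 0, 0],
    [-7, 0, 0],
    [-7, 0, 0],
    [0, 0, 0],
  ],
  grip=[2, 2, 2, 2],
)

```text
time: 30.2
eef_pos: [0.5338, 0.0427, 0.0938]
tcp_rot: [-0.389, 0.592, 0.388, 0.589]
contact_force: [-1.3, 0.1, 2.4]
finger_gap: 0.0273
```

```bash
python3 - <<'E'
from h import *
st(); dial(); plan([.5345,.0457,.0935])
E
```

```text
30.2 [0.5338 0.0427 0.0938] 
 [[-0.002, -0.918, 0.397], [-0.004, 0.397, 0.918], [-1.0, 0.001, -0.004]] gap 0.0273 F [-1.3  0.1  2.4]
dial -52.1 depth -22.9 blob 152 149
n 1 tool-total cm [0.03 0.06 0.3 ] row [0.03 0.06 0.3 ] turn tot [ 0.  -0.2 -0. ] row [ 0.   -0.24 -0.05] az0 156.2 j [ 0.65  0.61 -1.1   1.98  0.67  0.97  1.94]
```

```bash
python3 - <<'E'
import numpy as np
a=np.radians([55.7,80.1,104.3,117.7,136.9,156.2,-45.2]);r=np.array([-67.9,-53.9,-48.3,-47.7,-49.4,-52.1,-106.5])
for n in(7,6):
    c=np.linalg.lstsq(np.c_[np.ones(n),np.cos(a[:n]),np.sin(a[:n])],r[:n],rcond=None)[0]; print(c[0],np.hypot(*c[1:]),np.degrees(np.arctan2(c[2],c[1])))
E
```

```text
-77.43760743995888 29.96808433712187 123.41293461846385
-80.99073352410389 34.003652355050896 121.42554308718505
```

Call:
arm_command(
  offset=[
    [0, 0, 0],
    [0, 0, 0],
    [0, 0, 0],
    [0, 0, 0],
    [0, 0, 0],
    [0, 0, 0],
    [0, 0, 0],
    [0, 0, 0],
    [0, 0, 0],
    [0, 0, 0],
    [0, 0, 0],
  ],
  rotation=[
    [7, 0, 0],
    [7, 0, 0],
    [7, 0, 0],
    [7, 0, 0],
    [6, 0, 0],
    [0, 0, 0],
    [0, 0, 0],
    [0, 0, 0],
    [0, 0, 0],
    [0, 0, 0],
    [0, 0, 0],
  ],
  grip=[2, 2, 2, 2, 2, 2, 2, 4.5, 4.5, 4.5, 4.5],
)

```text
time: 31.17
eef_pos: [0.5328, 0.0432, 0.094]
tcp_rot: [-0.179, 0.686, 0.177, 0.683]
contact_force: [0.0, -0.4, -0.1]
finger_gap: 0.0444
```

```bash
python3 - <<'E'
from h import *
st(); dial(); plan([.5345,.0457,.0935])
E
```

```text
31.17 [0.5328 0.0432 0.094 ] 
 [[-0.003, -0.487, 0.873], [-0.004, 0.873, 0.487], [-1.0, -0.002, -0.004]] gap 0.0444 F [ 0.  -0.4 -0.1]
dial -50.0 depth -24.1 blob 152 150
n 1 tool-total cm [0.05 0.14 0.27] row [0.05 0.14 0.27] turn tot [-0.  -0.3  0.1] row [-0.   -0.25  0.1 ] az0 119.1 j [ 0.56  0.54 -0.96  1.99  0.56  0.91  1.38]
```

Call:
arm_command(
  offset=[
    [-1, 0, 0],
    [-3, 0, 0],
    [-3.5, 0, 0],
    [-2, 0, 0],
    [0, 0, 0],
  ],
  rotation=[
    [0, 0, 0],
    [0, -0.2, 0],
    [0, 0, 0],
    [0, 0, 0],
    [0, 0, 0],
  ],
  grip=[5, 6, 6, 6, 6],
)

```text
time: 31.63
eef_pos: [0.5315, 0.0443, 0.1937]
tcp_rot: [-0.178, 0.686, 0.179, 0.683]
contact_force: [1.8, 0.4, 0.9]
finger_gap: 0.0599
```

```bash
python3 - <<'E'
from h import *
st(); dial(); rows([.595,.345,.18],32,15,3)
E
```

```text
31.63 [0.5315 0.0443 0.1937] 
 [[-0.005, -0.489, 0.872], [0.001, 0.872, 0.489], [-1.0, 0.003, -0.004]] gap 0.0599 F [1.8 0.4 0.9]
dial -49.9 depth -24.0 blob 152 150
[[0.0, 0.6, 0.5], [0.1, 1.2, 1.0], [0.1, 1.9, 1.3], [0.1, 2.1, 1.1], [0.1, 2.2, 0.9], [0.1, 2.3, 0.6], [0.1, 2.3, 0.3], [0.1, 2.4, 0.0], [0.1, 2.4, -0.2], [0.1, 2.3, -0.5], [0.1, 2.2, -0.8], [0.1, 2.1, -1.0], [0.1, 2.0, -1.3], [0.1, 1.2, -1.0], [0.0, 0.6, -0.5]]
[[np.float64(2.2), 0, 0], [np.float64(4.5), 0, 0], [np.float64(6.7), 0, 0], [np.float64(6.7), 0, 0], [np.float64(6.7), 0, 0], [np.float64(6.7), 0, 0], [np.float64(6.7), 0, 0], [np.float64(6.7), 0, 0], [np.float64(6.7), 0, 0], [np.float64(6.7), 0, 0], [np.float64(6.7), 0, 0], [np.float64(6.7), 0, 0], [np.float64(6.7), 0, 0], [np.float64(4.5), 0, 0], [np.float64(2.2), 0, 0]]
max 2.4 6.7
```

Call:
arm_command(
  offset=[
    [0, 0.6, 0.5],
    [0, 1.2, 1.0],
    [0, 1.9, 1.3],
    [0, 2.1, 1.1],
    [0, 2.2, 0.9],
    [0, 2.3, 0.6],
    [0, 2.3, 0.3],
    [0, 2.4, 0.0],
    [0, 2.4, -0.2],
    [0, 2.3, -0.5],
    [0, 2.2, -0.8],
    [0, 2.1, -1.0],
    [0, 2.0, -1.3],
    [0, 1.2, -1.0],
    [0, 0.6, -0.5],
    [0, 0, 0],
    [0, 0, 0],
  ],
  rotation=[
    [2.2, 0, 0],
    [4.5, 0, 0],
    [6.7, 0, 0],
    [6.7, 0, 0],
    [6.7, 0, 0],
    [6.7, 0, 0],
    [6.7, 0, 0],
    [6.7, 0, 0],
    [6.7, 0, 0],
    [6.7, 0, 0],
    [6.7, 0, 0],
    [6.7, 0, 0],
    [6.7, 0, 0],
    [4.5, 0, 0],
    [2.2, 0, 0],
    [0, 0, 0],
    [0, 0, 0],
  ],
  grip=[6, 6, 6, 6, 6, 6, 6, 6, 6, 6, 6, 6, 6, 6, 6, 6, 6],
)

```text
time: 33.1
eef_pos: [0.6002, 0.3504, 0.1753]
tcp_rot: [0.358, 0.611, -0.373, 0.6]
contact_force: [0.5, -1.0, -0.3]
finger_gap: 0.0601
```

```bash
python3 - <<'E'
from h import *
st(); cv2.imwrite('pics/w6.png',snapshot('wrist')); rotors('wrist')
snapshot('side'); rotors('side')
plan([.596,.346,.15])
E
```

```text
33.1 [0.6002 0.3504 0.1753] 
 [[-0.024, 0.885, 0.465], [-0.01, 0.465, -0.885], [-1.0, -0.026, -0.002]] gap 0.0601 F [ 0.5 -1.  -0.3]
wrist [0.648 0.46  0.001] 0.88 [414. 113.]
wrist [0.519 0.442 0.002] 0.65 [290.  65.]
wrist [0.596 0.346 0.   ] 0.64 [314. 187.]
wrist [ 0.365  0.386 -0.004] 0.61 [123.  42.]
side [0.53  0.043 0.028] 0.91 [345. 204.]
side [ 0.36   0.377 -0.003] 0.85 [363. 291.]
side [ 0.583 -0.25  -0.001] 0.84 [356. 166.]
side [0.501 0.562 0.   ] 0.8 [291. 324.]
side [0.38  0.481 0.003] 0.79 [345. 314.]
side [0.594 0.339 0.   ] 0.75 [292. 261.]
side [ 0.65   0.459 -0.004] 0.72 [258. 284.]
side [0.523 0.44  0.002] 0.57 [301. 289.]
n 1 tool-total cm [ 2.63 -0.52  0.05] row [ 2.63 -0.52  0.05] turn tot [-0.  -0.1  1.4] row [-0.   -0.12  1.41] az0 27.6 j [-0.18  0.59 -0.64  1.55  0.36  1.15 -0.41]
```

Call:
arm_command(
  offset=[
    [0, -0.5, 0.1],
    [1, -0.2, 0],
    [2.5, 0, 0],
    [3, 0, 0],
    [2.5, 0, 0],
    [1, 0, 0],
    [0, 0, 0],
    [0, 0, 0],
  ],
  rotation=[
    [0, 0, 0.7],
    [0, 0, 0.7],
    [0, 0, 0],
    [0, 0, 0],
    [0, 0, 0],
    [0, 0, 0],
    [0, 0, 0],
    [0, 0, 0],
  ],
  grip=[6, 6, 6, 6, 6, 6, 6, 6],
)

```text
time: 33.97
eef_pos: [0.5965, 0.3383, 0.0772]
tcp_rot: [0.37, 0.603, -0.364, 0.606]
contact_force: [-0.7, 0.6, 0.1]
finger_gap: 0.06
```

```bash
python3 - <<'E'
from h import *
st(); plan([.5955,.344,.068])
E
```

```text
33.97 [0.5965 0.3383 0.0772] 
 [[0.009, 0.887, 0.461], [0.005, 0.461, -0.887], [-1.0, 0.01, -0.001]] gap 0.06 F [-0.7  0.6  0.1]
n 1 tool-total cm [ 0.92  0.16 -0.56] row [ 0.92  0.16 -0.56] turn tot [ 0.  -0.  -0.6] row [ 0.   -0.04 -0.58] az0 27.5 j [-0.19  0.66 -0.6   1.67  0.44  0.94 -0.47]
```

Adjust, grip, lift in one go.

Call:
arm_command(
  offset=[
    [0.4, 0.2, -0.4],
    [0.4, 0, -0.1],
    [0, 0, 0],
    [0, 0, 0],
    [0, 0, 0],
    [0, 0, 0],
    [0, 0, 0],
    [0, 0, 0],
    [0, 0, 0],
  ],
  rotation=[
    [0, 0, -0.6],
    [0, 0, 0],
    [0, 0, 0],
    [0, 0, 0],
    [0, 0, 0],
    [0, 0, 0],
    [0, 0, 0],
    [0, 0, 0],
    [0, 0, 0],
  ],
  grip=[6, 6, 6, 2, 2, 2, 2, 2, 2],
)

```text
time: 34.72
eef_pos: [0.5981, 0.3456, 0.0748]
tcp_rot: [0.369, 0.604, -0.365, 0.605]
contact_force: [-0.8, -0.7, -3.1]
finger_gap: 0.0276
```

Call:
arm_command(
  offset=[
    [-1, 0, 0],
    [-3, 0, 0],
    [-4, 0, 0],
    [-3.5, 0, 0],
    [-1.5, 0, 0],
    [0, 0, 0],
  ],
  rotation=[
    [0, 0, 0],
    [0, 0, 0],
    [0, 0, 0],
    [0, 0, 0],
    [0, 0, 0],
    [0, 0, 0],
  ],
  grip=[2, 2, 2, 2, 2, 2],
)

```text
time: 35.22
eef_pos: [0.5957, 0.3442, 0.2103]
tcp_rot: [0.367, 0.605, -0.366, 0.604]
contact_force: [0.7, -0.0, -2.0]
finger_gap: 0.0276
```

```bash
python3 - <<'E'
from h import *
st(); snapshot('side'); rotors('side'); plan([.496,-.236,.2])
E
```

```text
35.22 [0.5957 0.3442 0.2103] 
 [[-0.001, 0.887, 0.462], [0.001, 0.462, -0.887], [-1.0, 0.0, -0.001]] gap 0.0276 F [ 0.7 -0.  -2. ]
side [0.524 0.438 0.002] 0.85 [301. 289.]
side [0.529 0.04  0.027] 0.8 [345. 204.]
side [0.381 0.48  0.005] 0.79 [345. 312.]
side [0.648 0.457 0.004] 0.63 [258. 281.]
side [ 0.503  0.557 -0.001] 0.62 [291. 322.]
side [0.591 0.341 0.135] 0.58 [292. 226.]
side [ 0.361  0.379 -0.004] 0.55 [363. 291.]
side [ 0.585 -0.25   0.001] 0.48 [355. 165.]
n 15 tool-total cm [  0.73 -35.55  46.82] row [ 0.05 -2.37  3.12] turn tot [-0.  -0.1  0.2] row [-0.   -0.    0.01] az0 27.5 j [-0.16  0.54 -0.65  1.56  0.34  1.17 -0.4 ]
```

Call:
arm_command(
  offset=[
    [0, -0.3, 1.5],
    [0, -0.7, 3],
    [0, -0.9, 3.8],
    [0, -0.9, 3.8],
    [0, -0.9, 3.8],
    [0, -0.9, 3.8],
    [0, -0.9, 3.8],
    [0, -0.9, 3.8],
    [0, -0.9, 3.8],
    [0, -0.9, 3.8],
    [0, -0.9, 3.8],
    [0, -0.9, 3.8],
    [0, -0.9, 3.8],
    [0, -0.9, 3.8],
    [0, -0.9, 3.5],
    [0, -0.6, 2.5],
    [0, -0.3, 1],
    [0, 0, 0],
    [0, 0, 0],
  ],
  rotation=[
    [1.5, 0, 0],
    [2.5, 0, 0],
    [3.5, 0, 0],
    [3.5, 0, 0],
    [3.5, 0, 0],
    [3.5, 0, 0],
    [3.5, 0, 0],
    [3.5, 0, 0],
    [3.5, 0, 0],
    [3.5, 0, 0],
    [3.5, 0, 0],
    [3.5, 0, 0],
    [3.5, 0, 0],
    [3.5, 0, 0],
    [3.5, 0, 0],
    [2.5, 0, 0],
    [1.5, 0, 0],
    [0, 0, 0],
    [0, 0, 0],
  ],
  grip=[2, 2, 2, 2, 2, 2, 2, 2, 2, 2, 2, 2, 2, 2, 2, 2, 2, 2, 2],
)

```text
time: 36.9
eef_pos: [0.4546, -0.2404, 0.1756]
tcp_rot: [-0.596, -0.365, 0.627, -0.344]
contact_force: [-0.4, 0.9, -2.7]
finger_gap: 0.0272
```

```bash
python3 - <<'E'
from h import *
st(); plan([.4958,-.2359,.14],-20); rows([.4958,-.2359,.13],-22,4)
E
```

```text
36.9 [ 0.4546 -0.2404  0.1756] 
 [[-0.052, 0.867, -0.496], [0.004, -0.496, -0.868], [-0.999, -0.047, 0.022]] gap 0.0272 F [-0.4  0.9 -2.7]
n 2 tool-total cm [ 3.34  3.52 -2.51] row [ 1.67  1.76 -1.26] turn tot [-9.8  1.1  2.8] row [-4.88  0.53  1.41] az0 -29.8 j [ 0.62  0.26 -0.32  1.96  0.11  0.98 -0.27]
[[0.8, 0.6, -0.4], [1.5, 1.1, -0.8], [1.5, 1.2, -0.7], [0.8, 0.6, -0.3]]
[[np.float64(-1.3), 0, 0], [np.float64(-2.6), 0, 0], [np.float64(-2.6), 0, 0], [np.float64(-1.3), 0, 0]]
max 1.5 2.6
```

Call:
arm_command(
  offset=[
    [0, 0.8, -0.5],
    [0.5, 1.2, -0.8],
    [0.5, 1.0, -0.6],
    [0.5, 0.4, -0.3],
    [0, 0, 0],
    [0, 0, 0],
  ],
  rotation=[
    [-1.5, 0.4, 1],
    [-2, 0.4, 1],
    [-2, 0.3, 0.7],
    [-1, 0, 0],
    [0, 0, 0],
    [0, 0, 0],
  ],
  grip=[2, 2, 2, 2, 2, 2],
)

```text
time: 37.4
eef_pos: [0.501, -0.23, 0.1559]
tcp_rot: [0.587, 0.396, -0.585, 0.395]
contact_force: [0.1, -0.0, -2.9]
finger_gap: 0.0274
```

```bash
python3 - <<'E'
from h import *
st(); plan([.4958,-.2359,.08],-22)
E
```

```text
37.4 [ 0.501  -0.23    0.1559] 
 [[0.002, 0.927, -0.375], [0.003, -0.375, -0.927], [-1.0, 0.001, -0.003]] gap 0.0274 F [ 0.1 -0.  -2.9]
n 2 tool-total cm [ 7.58 -0.26  0.77] row [ 3.79 -0.13  0.38] turn tot [-0.  -0.2 -0. ] row [-0.   -0.1  -0.02] az0 -22.0 j [ 0.61  0.32 -0.35  1.94  0.13  0.91 -0.19]
```

Call:
arm_command(
  offset=[
    [0.5, -0.2, 0.4],
    [1.5, -0.1, 0.3],
    [2, -0.1, 0],
    [2, -0.1, 0],
    [1, 0, 0],
    [0.2, 0, 0],
    [0, 0, 0],
  ],
  rotation=[
    [0, -0.2, 0],
    [0, 0, 0],
    [0, 0, 0],
    [0, 0, 0],
    [0, 0, 0],
    [0, 0, 0],
    [0, 0, 0],
  ],
  grip=[2, 2, 2, 2, 2, 2, 2],
)

```text
time: 37.98
eef_pos: [0.4922, -0.2354, 0.0813]
tcp_rot: [-0.586, -0.394, 0.587, -0.396]
contact_force: [-0.3, 0.1, -1.7]
finger_gap: 0.0275
```

```bash
python3 - <<'E'
from h import *
st(); plan([.4958,-.2359,.08],-22)
E
```

```text
37.98 [ 0.4922 -0.2354  0.0813] 
 [[0.0, 0.927, -0.375], [-0.002, -0.375, -0.927], [-1.0, 0.001, 0.002]] gap 0.0275 F [-0.3  0.1 -1.7]
n 1 tool-total cm [ 0.13  0.35 -0.08] row [ 0.13  0.35 -0.08] turn tot [-0.   0.1 -0.1] row [-0.03  0.13 -0.06] az0 -22.0 j [ 0.59  0.41 -0.32  2.    0.19  0.75 -0.23]
```

Call:
arm_command(
  offset=[
    [0.2, 0.1, 0],
    [0.2, 0, 0],
    [0, 0, 0],
  ],
  rotation=[
    [0, 0, 0],
    [0, 0, 0],
    [0, 0, 0],
  ],
  grip=[2, 2, 2],
)

```text
time: 38.23
eef_pos: [0.4934, -0.2363, 0.0797]
tcp_rot: [-0.586, -0.394, 0.587, -0.396]
contact_force: [0.3, 0.9, -2.8]
finger_gap: 0.0275
```

Call:
arm_command(
  offset=[
    [0, 0, 0],
    [0, 0, 0],
    [0, 0, 0],
    [-1, 0, 0],
    [-3, 0, 0],
    [-3.5, 0, 0],
    [-3, 0, 0],
    [-1, 0, 0],
    [0, 0, 0],
  ],
  rotation=[
    [0, 0, 0],
    [0, 0, 0],
    [0, 0, 0],
    [0, 0, 0],
    [0, 0, 0],
    [0, 0, 0],
    [0, 0, 0],
    [0, 0, 0],
    [0, 0, 0],
  ],
  grip=[4.5, 4.5, 4.5, 4.5, 5, 6, 6, 6, 6],
)

```text
time: 38.98
eef_pos: [0.4949, -0.2357, 0.2055]
tcp_rot: [0.587, 0.393, -0.586, 0.398]
contact_force: [-0.0, 0.1, -0.9]
finger_gap: 0.0603
```

```bash
python3 - <<'E'
from h import *
st(); snapshot('side'); rotors('side')
E
```

```text
38.98 [ 0.4949 -0.2357  0.2055] 
 [[0.005, 0.927, -0.375], [-0.005, -0.375, -0.927], [-1.0, 0.007, 0.002]] gap 0.0603 F [-0.   0.1 -0.9]
side [ 0.584 -0.252  0.002] 0.79 [356. 165.]
side [0.65  0.459 0.002] 0.79 [258. 282.]
side [0.503 0.56  0.001] 0.72 [291. 323.]
side [ 0.359  0.38  -0.002] 0.69 [364. 291.]
side [0.522 0.438 0.003] 0.67 [302. 289.]
side [0.38  0.483 0.002] 0.64 [345. 314.]
side [0.528 0.041 0.028] 0.56 [345. 203.]
side [ 0.488 -0.24   0.003] 0.5 [379. 171.]
```

Call:
arm_command(
  offset=[
    [0, 0.3, -1.5],
    [0, 0.6, -3],
    [0, 0.7, -3.9],
    [0, 0.7, -3.9],
    [0, 0.7, -3.9],
    [0, 0.7, -3.9],
    [0, 0.7, -3.9],
    [0, 0.7, -3.9],
    [0, 0.7, -3.9],
    [0, 0.7, -3.9],
    [0, 0.7, -3.9],
    [0, 0.7, -3.9],
    [0, 0.7, -3.9],
    [0, 0.7, -3.9],
    [0, 0.7, -3.9],
    [0, 0.7, -3.9],
    [0, 0.7, -3.9],
    [0, 0.7, -3.5],
    [0, 0.5, -2],
    [0, 0, 0],
  ],
  rotation=[
    [-1.5, 0, 0],
    [-3, 0, 0],
    [-3.5, 0, 0],
    [-3.5, 0, 0],
    [-3.5, 0, 0],
    [-3.5, 0, 0],
    [-3.5, 0, 0],
    [-3.5, 0, 0],
    [-3.5, 0, 0],
    [-3.5, 0, 0],
    [-3.5, 0, 0],
    [-3.5, 0, 0],
    [-3.5, 0, 0],
    [-3.5, 0, 0],
    [-3.5, 0, 0],
    [-3.5, 0, 0],
    [-3.5, 0, 0],
    [-3, 0, 0],
    [-2, 0, 0],
    [0, 0, 0],
  ],
  grip=[6, 6, 6, 6, 6, 6, 6, 6, 6, 6, 6, 6, 6, 6, 6, 6, 6, 6, 6, 6],
)

```text
time: 40.75
eef_pos: [0.4929, 0.4591, 0.1696]
tcp_rot: [0.269, 0.665, -0.281, 0.637]
contact_force: [0.6, 0.7, 0.2]
finger_gap: 0.0601
```

```bash
python3 - <<'E'
from h import *
st(); snapshot('wrist'); rotors('wrist')
rows([.521,.439,.17],40,3); plan([.521,.439,.17],40)
E
```

```text
40.75 [0.4929 0.4591 0.1696] 
 [[-0.043, 0.717, 0.696], [0.0, 0.697, -0.717], [-0.999, -0.031, -0.031]] gap 0.0601 F [0.6 0.7 0.2]
wrist [0.502 0.562 0.002] 0.96 [401. 121.]
wrist [ 0.367  0.385 -0.002] 0.87 [185. 154.]
wrist [0.524 0.441 0.003] 0.76 [330. 219.]
wrist [0.651 0.461 0.   ] 0.76 [423. 282.]
wrist [0.38  0.482 0.004] 0.73 [254.  92.]
[[-0.0, 0.2, 0.7], [-0.0, 0.4, 1.5], [-0.0, 0.2, 0.7]]
[[np.float64(1.0), 0, 0], [np.float64(1.9), 0, 0], [np.float64(1.0), 0, 0]]
max 1.5 1.9
n 1 tool-total cm [-0.17  0.7   2.93] row [-0.17  0.7   2.93] turn tot [ 3.8 -1.6  1.9] row [ 3.8  -1.56  1.88] az0 43.8 j [-0.31  0.59 -0.74  1.6   0.39  1.14 -0.37]
```

Call:
arm_command(
  offset=[
    [0, 0.2, 0.9],
    [0, 0.3, 1.3],
    [0, 0.1, 0.5],
    [0, 0, 0],
    [0.5, 0, 0],
    [0, 0, 0],
  ],
  rotation=[
    [1, -0.8, 1],
    [1.5, -0.8, 0.9],
    [1, 0, 0],
    [0, 0, 0],
    [0, 0, 0],
    [0, 0, 0],
  ],
  grip=[6, 6, 6, 6, 6, 6],
)

```text
time: 41.35
eef_pos: [0.5254, 0.4307, 0.161]
tcp_rot: [0.303, 0.637, -0.303, 0.641]
contact_force: [0.7, 0.1, 0.5]
finger_gap: 0.0602
```

```bash
python3 - <<'E'
from h import *
st(); plan([.5225,.439,.068])
E
```

```text
41.35 [0.5254 0.4307 0.161 ] 
 [[0.006, 0.774, 0.633], [-0.004, 0.633, -0.774], [-1.0, 0.002, 0.007]] gap 0.0602 F [0.7 0.1 0.5]
n 3 tool-total cm [ 9.3   0.28 -0.89] row [ 3.1   0.09 -0.3 ] turn tot [-0.   0.4 -0.1] row [-0.    0.13 -0.04] az0 39.3 j [-0.29  0.58 -0.7   1.62  0.42  1.09 -0.42]
```

Call:
arm_command(
  offset=[
    [0.5, 0, -0.5],
    [1.5, 0, -0.2],
    [2.5, 0, 0],
    [2.5, 0, 0],
    [1.5, 0, 0],
    [0.6, 0, 0],
    [0, 0, 0],
  ],
  rotation=[
    [0, 0.4, 0],
    [0, 0, 0],
    [0, 0, 0],
    [0, 0, 0],
    [0, 0, 0],
    [0, 0, 0],
    [0, 0, 0],
  ],
  grip=[6, 6, 6, 6, 6, 6, 6],
)

```text
time: 41.93
eef_pos: [0.5189, 0.4377, 0.0618]
tcp_rot: [0.304, 0.64, -0.301, 0.638]
contact_force: [1.7, 0.1, 3.0]
finger_gap: 0.0599
```

```bash
python3 - <<'E'
from h import *
st(); plan([.5225,.439,.068])
E
```

```text
41.93 [0.5189 0.4377 0.0618] 
 [[-0.001, 0.773, 0.634], [0.004, 0.634, -0.773], [-1.0, 0.002, -0.003]] gap 0.0599 F [1.7 0.1 3. ]
n 1 tool-total cm [-0.62  0.36  0.13] row [-0.62  0.36  0.13] turn tot [ 0.  -0.2 -0.1] row [ 0.   -0.19 -0.11] az0 39.3 j [-0.34  0.69 -0.65  1.69  0.49  0.94 -0.49]
```

Slightly low, touching the wheel top lightly; raise, grip, lift, and carry.

Call:
arm_command(
  offset=[
    [-0.5, 0.3, 0.1],
    [0, 0, 0],
    [0, 0, 0],
    [0, 0, 0],
    [0, 0, 0],
    [0, 0, 0],
    [0, 0, 0],
    [0, 0, 0],
  ],
  rotation=[
    [0, 0, 0],
    [0, 0, 0],
    [0, 0, 0],
    [0, 0, 0],
    [0, 0, 0],
    [0, 0, 0],
    [0, 0, 0],
    [0, 0, 0],
  ],
  grip=[6, 6, 2, 2, 2, 2, 2, 2],
)

```text
time: 42.6
eef_pos: [0.5228, 0.4409, 0.071]
tcp_rot: [0.305, 0.64, -0.3, 0.639]
contact_force: [-0.3, 0.4, -2.2]
finger_gap: 0.0275
```

Call:
arm_command(
  offset=[
    [-1, 0, 0],
    [-3, 0, 0],
    [-4, 0, 0],
    [-4, 0, 0],
    [-2, 0, 0],
    [0, 0, 0],
  ],
  rotation=[
    [0, 0, 0],
    [0, 0, 0],
    [0, 0, 0],
    [0, 0, 0],
    [0, 0, 0],
    [0, 0, 0],
  ],
  grip=[2, 2, 2, 2, 2, 2],
)

```text
time: 43.1
eef_pos: [0.5202, 0.4384, 0.2167]
tcp_rot: [0.302, 0.641, -0.301, 0.638]
contact_force: [0.4, 0.4, -3.0]
finger_gap: 0.0272
```

```bash
python3 - <<'E'
from h import *
st(); plan([.404,-.226,.2])
E
```

```text
43.1 [0.5202 0.4384 0.2167] 
 [[-0.004, 0.772, 0.636], [0.003, 0.636, -0.772], [-1.0, -0.001, -0.005]] gap 0.0272 F [ 0.4  0.4 -3. ]
n 17 tool-total cm [  1.49 -51.2   43.91] row [ 0.09 -3.01  2.58] turn tot [-0.  -0.3  0. ] row [-0.   -0.02  0.  ] az0 39.5 j [-0.28  0.54 -0.73  1.56  0.37  1.19 -0.39]
```

Call:
arm_command(
  offset=[
    [0, -0.4, 1.5],
    [0, -0.8, 3],
    [-0.1, -0.9, 3.9],
    [-0.1, -0.9, 3.9],
    [-0.1, -0.9, 3.9],
    [-0.1, -0.9, 3.9],
    [-0.1, -0.9, 3.9],
    [-0.1, -0.9, 3.9],
    [-0.1, -0.9, 3.9],
    [-0.1, -0.9, 3.9],
    [-0.1, -0.9, 3.9],
    [-0.1, -0.9, 3.9],
    [-0.1, -0.9, 3.9],
    [-0.1, -0.9, 3.9],
    [-0.1, -0.9, 3.9],
    [-0.1, -0.9, 3.9],
    [-0.1, -0.9, 3.5],
    [0, -0.8, 2.5],
    [0, -0.4, 1.5],
    [0, 0, 0],
  ],
  rotation=[
    [1.5, 0, 0],
    [2.5, 0, 0],
    [3.6, 0, 0],
    [3.6, 0, 0],
    [3.6, 0, 0],
    [3.6, 0, 0],
    [3.6, 0, 0],
    [3.6, 0, 0],
    [3.6, 0, 0],
    [3.6, 0, 0],
    [3.6, 0, 0],
    [3.6, 0, 0],
    [3.6, 0, 0],
    [3.6, 0, 0],
    [3.6, 0, 0],
    [3.6, 0, 0],
    [3.6, 0, 0],
    [2.5, 0, 0],
    [1.5, 0, 0],
    [0, 0, 0],
  ],
  grip=[2, 2, 2, 2, 2, 2, 2, 2, 2, 2, 2, 2, 2, 2, 2, 2, 2, 2, 2, 2],
)

```text
time: 44.77
eef_pos: [0.4558, -0.2345, 0.2139]
tcp_rot: [-0.595, -0.378, 0.609, -0.364]
contact_force: [0.1, 0.4, -3.2]
finger_gap: 0.0274
```

```bash
python3 - <<'E'
from h import *
st(); plan([.404,-.226,.15],-25); rows([.404,-.226,.16],-25,4)
E
```

```text
44.77 [ 0.4558 -0.2345  0.2139] 
 [[-0.026, 0.893, -0.45], [0.007, -0.45, -0.893], [-1.0, -0.027, 0.006]] gap 0.0274 F [ 0.1  0.4 -3.2]
n 3 tool-total cm [ 6.53 -4.83  1.54] row [ 2.18 -1.61  0.51] turn tot [-1.7  0.3  1.5] row [-0.58  0.1   0.51] az0 -26.8 j [ 0.64  0.21 -0.34  1.94  0.08  1.03 -0.2 ]
[[0.9, -0.8, 0.3], [1.8, -1.7, 0.5], [1.8, -1.7, 0.5], [0.9, -0.8, 0.2]]
[[np.float64(-0.3), 0, 0], [np.float64(-0.6), 0, 0], [np.float64(-0.6), 0, 0], [np.float64(-0.3), 0, 0]]
max 1.8 0.6
```

Call:
arm_command(
  offset=[
    [0.3, -0.8, 0.3],
    [0.8, -1.6, 0.5],
    [1, -1.6, 0.5],
    [0.9, -0.8, 0.2],
    [0, 0, 0],
    [0, 0, 0],
  ],
  rotation=[
    [-0.5, 0.1, 0.5],
    [-0.5, 0.1, 0.5],
    [-0.5, 0.1, 0.5],
    [0, 0, 0],
    [0, 0, 0],
    [0, 0, 0],
  ],
  grip=[2, 2, 2, 2, 2, 2],
)

```text
time: 45.27
eef_pos: [0.4031, -0.2245, 0.181]
tcp_rot: [-0.596, -0.381, 0.597, -0.378]
contact_force: [0.7, 0.4, -2.2]
finger_gap: 0.0274
```

```bash
python3 - <<'E'
from h import *
st(); plan([.404,-.226,.08])
E
```

```text
45.27 [ 0.4031 -0.2245  0.181 ] 
 [[-0.002, 0.906, -0.424], [0.002, -0.424, -0.906], [-1.0, -0.003, -0.001]] gap 0.0274 F [ 0.7  0.4 -2.2]
n 3 tool-total cm [10.1   0.17  0.11] row [3.37 0.06 0.04] turn tot [-0.  -0.1  0.2] row [-0.   -0.02  0.06] az0 -25.1 j [ 0.68  0.15 -0.34  2.1   0.06  0.91 -0.13]
```

Call:
arm_command(
  offset=[
    [1, 0.1, 0.1],
    [2, 0.1, 0],
    [2.5, 0, 0],
    [2.5, 0, 0],
    [1, 0, 0],
    [0, 0, 0],
    [0, 0, 0],
  ],
  rotation=[
    [0, 0, 0.2],
    [0, 0, 0],
    [0, 0, 0],
    [0, 0, 0],
    [0, 0, 0],
    [0, 0, 0],
    [0, 0, 0],
  ],
  grip=[2, 2, 2, 2, 2, 2, 2],
)

```text
time: 45.85
eef_pos: [0.4134, -0.2248, 0.0911]
tcp_rot: [0.598, 0.38, -0.593, 0.383]
contact_force: [0.9, 0.6, -2.9]
finger_gap: 0.0275
```

```bash
python3 - <<'E'
from h import *
st(); plan([.404,-.226,.0755])
E
```

```text
45.85 [ 0.4134 -0.2248  0.0911] 
 [[0.007, 0.908, -0.418], [0.0, -0.418, -0.908], [-1.0, 0.007, -0.003]] gap 0.0275 F [ 0.9  0.6 -2.9]
n 1 tool-total cm [ 1.55 -0.82  0.5 ] row [ 1.55 -0.82  0.5 ] turn tot [ 0.  -0.2 -0.4] row [ 0.   -0.19 -0.38] az0 -24.7 j [ 0.65  0.29 -0.33  2.16  0.14  0.7  -0.2 ]
```

Call:
arm_command(
  offset=[
    [0, -0.5, 0.2],
    [0, -0.3, 0.1],
    [0, 0, 0],
    [0.6, 0, 0],
    [0.6, 0, 0],
    [0.3, 0, 0],
    [0, 0, 0],
  ],
  rotation=[
    [0, -0.2, -0.4],
    [0, 0, 0],
    [0, 0, 0],
    [0, 0, 0],
    [0, 0, 0],
    [0, 0, 0],
    [0, 0, 0],
  ],
  grip=[2, 2, 2, 2, 2, 2, 2],
)

```text
time: 46.43
eef_pos: [0.4071, -0.2255, 0.0796]
tcp_rot: [0.596, 0.379, -0.595, 0.383]
contact_force: [-0.5, -0.3, -3.5]
finger_gap: 0.027
```

```bash
python3 - <<'E'
from h import *
st(); plan([.404,-.226,.0755])
E
```

```text
46.43 [ 0.4071 -0.2255  0.0796] 
 [[0.005, 0.908, -0.419], [-0.004, -0.419, -0.908], [-1.0, 0.006, 0.001]] gap 0.027 F [-0.5 -0.3 -3.5]
n 1 tool-total cm [ 0.4  -0.26  0.17] row [ 0.4  -0.26  0.17] turn tot [-0.   0.1 -0.4] row [-0.    0.07 -0.36] az0 -24.7 j [ 0.64  0.3  -0.32  2.18  0.15  0.67 -0.21]
```

Call:
arm_command(
  offset=[
    [0.2, -0.1, 0.1],
    [0.2, 0, 0],
    [0, 0, 0],
    [0, 0, 0],
    [0, 0, 0],
    [0, 0, 0],
    [-1, 0, 0],
    [-3, 0, 0],
    [-4, 0, 0],
    [-3.5, 0, 0],
    [-1.5, 0, 0],
    [0, 0, 0],
  ],
  rotation=[
    [0, 0, -0.4],
    [0, 0, 0],
    [0, 0, 0],
    [0, 0, 0],
    [0, 0, 0],
    [0, 0, 0],
    [0, 0, 0],
    [0, 0, 0],
    [0, 0, 0],
    [0, 0, 0],
    [0, 0, 0],
    [0, 0, 0],
  ],
  grip=[2, 2, 2, 4.5, 4.5, 4.5, 4.5, 4.5, 6, 8, 9.4, 9.4],
)

```text
time: 47.43
eef_pos: [0.4055, -0.2248, 0.2135]
tcp_rot: [-0.594, -0.383, 0.596, -0.38]
contact_force: [-0.3, -0.7, 0.2]
finger_gap: 0.0683
```

```bash
python3 - <<'E'
from h import *
st(); rows([.53,-.06,.21],-6,7)
E
```

```text
47.43 [ 0.4055 -0.2248  0.2135] 
 [[-0.005, 0.909, -0.417], [0.003, -0.417, -0.909], [-1.0, -0.005, -0.001]] gap 0.0683 F [-0.3 -0.7  0.2]
[[0.0, 0.4, -1.7], [0.1, 0.8, -3.3], [0.1, 1.0, -3.3], [0.1, 1.2, -3.2], [0.1, 1.4, -3.2], [0.1, 1.5, -3.1], [0.0, 0.8, -1.5]]
[[np.float64(-1.6), 0, 0], [np.float64(-3.1), 0, 0], [np.float64(-3.1), 0, 0], [np.float64(-3.1), 0, 0], [np.float64(-3.1), 0, 0], [np.float64(-3.1), 0, 0], [np.float64(-1.6), 0, 0]]
max 3.3 3.1
```

Call:
arm_command(
  offset=[
    [0, 0.4, -1.7],
    [0, 0.8, -3.3],
    [0, 1.0, -3.3],
    [0, 1.2, -3.2],
    [0, 1.4, -3.2],
    [0, 1.4, -2.5],
    [0, 0.6, -1.2],
    [0, 0, 0],
    [0, 0, 0],
  ],
  rotation=[
    [-1.6, 0, 0],
    [-3.1, 0, 0],
    [-3.1, 0, 0],
    [-3.1, 0, 0],
    [-3.1, 0, 0],
    [-3.1, 0, 0],
    [-1.6, 0, 0],
    [0, 0, 0],
    [0, 0, 0],
  ],
  grip=[9.4, 9.4, 9.4, 9.4, 9.4, 9.4, 9.4, 9.4, 9.4],
)

```text
time: 48.18
eef_pos: [0.5286, -0.0573, 0.2123]
tcp_rot: [-0.521, -0.48, 0.521, -0.476]
contact_force: [0.2, -1.1, -0.1]
finger_gap: 0.094
```

```bash
python3 - <<'E'
from h import *
s=st(); cv2.imwrite('pics/t5.png',snapshot('top')); cv2.imwrite('pics/w7.png',snapshot('wrist')); rotors('top'); dial()
a=cv2.imread('pics/t5.png')[140:300,350:510]; b=cv2.imread('pics/w7.png')
cv2.imwrite('pics/v5.png',np.hstack([cv2.resize(a,(400,400),interpolation=3),cv2.resize(b,(400,250))[:].copy() if 0 else cv2.resize(b[:, 120:520],(400,400))]))
E
```

```text
48.18 [ 0.5286 -0.0573  0.2123] 
 [[-0.004, 0.996, -0.087], [0.004, -0.087, -0.996], [-1.0, -0.004, -0.003]] gap 0.094 F [ 0.2 -1.1 -0.1]
top [ 0.376  0.485 -0.001] 0.81 [187. 257.]
top [0.365 0.377 0.004] 0.79 [219. 260.]
top [ 0.535  0.047 -0.001] 0.74 [319. 209.]
top [ 0.649  0.46  -0.001] 0.7 [198. 176.]
top [0.501 0.562 0.   ] 0.68 [165. 219.]
dial -51.1 depth -23.5 blob 153 149
```

View pics/v5.png

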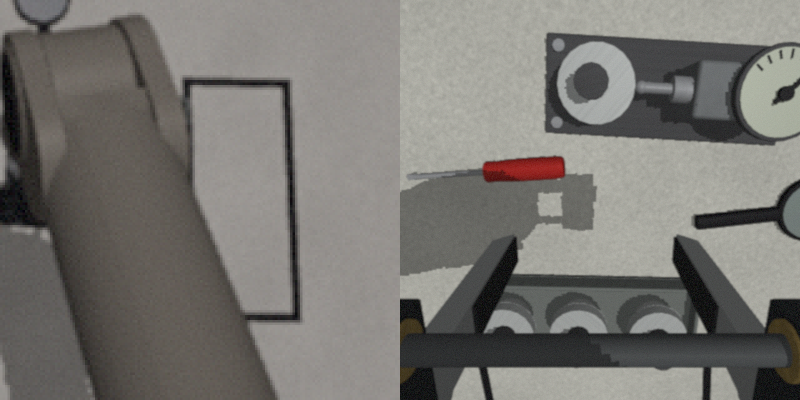

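```bash
python3 - <<'E'
from h import *
for q in((230,275),(410,279)): print(ray('wrist',*q,.03))
w=cv2.imread('pics/w7.png')[30:300,120:640]; cv2.imwrite('pics/v6.png',cv2.resize(w,(800,415),interpolation=3))
# rectified dial, wrist
a=np.radians(-8.3); ex=np.array([np.cos(a),np.sin(a),0]); ey=np.array([-np.sin(a),np.cos(a),0]); o=np.array([.534,.0455,.093])+.16*ex
w=[pix('wrist',o+.05*(i*ex+j*ey)) for i,j in((1,1),(1,-1),(-1,-1),(-1,1))]
H=cv2.getPerspectiveTransform(np.float32(w),np.float32([[0,0],[300,0],[300,300],[0,300]]))
d=cv2.warpPerspective(cv2.imread('pics/w7.png'),H,(300,300),flags=2)
ex2=np.array([.534,.0455,.0685]); w=[pix('wrist',ex2+.05*(i*ex+j*ey)) for i,j in((1,1),(1,-1),(-1,-1),(-1,1))]
H=cv2.getPerspectiveTransform(np.float32(w),np.float32([[0,0],[300,0],[300,300],[0,300]]))
cv2.imwrite('pics/v6.png',np.hstack([d,cv2.warpPerspective(cv2.imread('pics/w7.png'),H,(300,300),flags=2)]))
E
```

```text
[ 0.41623178 -0.16131433  0.03      ]
[ 0.62944622 -0.18533855  0.03      ]
```

View pics/v6.png

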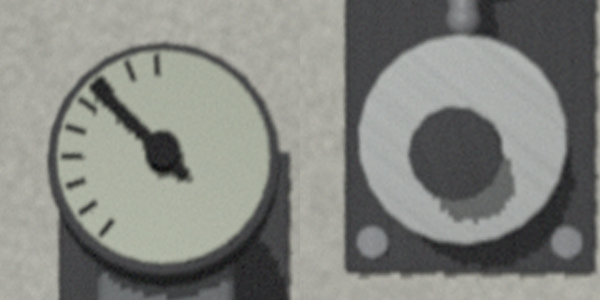

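```bash
python3 - <<'E'
from h import *
for q in((125,175),(205,172),(285,165)): print(ray('wrist',*q,.012))
rows([.497,-.125,.12],-6.3,5); plan([.497,-.125,.032],-6.3)
E
```

```text
[ 0.31145055 -0.0338774   0.012     ]
[ 0.40326544 -0.03858456  0.012     ]
[ 0.49488105 -0.03870299  0.012     ]
[[1.2, -0.3, 0.9], [2.3, -0.6, 1.7], [2.3, -0.6, 1.7], [2.3, -0.6, 1.7], [1.2, -0.3, 0.9]]
[[np.float64(0.1), 0, 0], [np.float64(0.3), 0, 0], [np.float64(0.3), 0, 0], [np.float64(0.3), 0, 0], [np.float64(0.1), 0, 0]]
max 2.3 0.3
n 5 tool-total cm [18.09 -2.45  6.86] row [ 3.62 -0.49  1.37] turn tot [ 1.1 -0.1  0.2] row [ 0.23 -0.02  0.04] az0 -5.2 j [ 0.43  0.25 -0.51  1.91  0.14  1.02 -0.23]
```

Call:
arm_command(
  offset=[
    [1, -0.4, 1.2],
    [2, -0.7, 2],
    [2.3, -0.7, 2],
    [2.3, -0.5, 1.2],
    [1, 0, 0],
    [0, 0, 0],
    [0, 0, 0],
  ],
  rotation=[
    [0.3, 0, 0.2],
    [0.3, 0, 0],
    [0.3, 0, 0],
    [0.2, 0, 0],
    [0, 0, 0],
    [0, 0, 0],
    [0, 0, 0],
  ],
  grip=[9.4, 9.4, 9.4, 9.4, 9.4, 9.4, 9.4],
)

```text
time: 48.97
eef_pos: [0.4959, -0.1291, 0.1264]
tcp_rot: [0.531, 0.467, -0.529, 0.47]
contact_force: [0.5, -0.7, 0.4]
finger_gap: 0.0942
```

```bash
python3 - <<'E'
from h import *
st(); plan([.497,-.128,.032],-6.3)
cv2.imwrite('pics/w8.png',snapshot('wrist'))
E
```

```text
48.97 [ 0.4959 -0.1291  0.1264] 
 [[0.004, 0.992, -0.123], [-0.001, -0.123, -0.992], [-1.0, 0.004, 0.001]] gap 0.0942 F [ 0.5 -0.7  0.4]
n 3 tool-total cm [ 9.44  0.05 -0.13] row [ 3.15  0.02 -0.04] turn tot [-0.7  0.1 -0.3] row [-0.25  0.02 -0.09] az0 -7.0 j [ 0.52  0.31 -0.45  2.04  0.19  0.82 -0.17]
```

Call:
arm_command(
  offset=[
    [1, -0.2, -0.1],
    [2, -0.1, 0],
    [2.5, -0.1, 0],
    [2, 0, 0],
    [1, 0, 0],
    [0.3, 0, 0],
    [0, 0, 0],
  ],
  rotation=[
    [-0.6, 0, -0.2],
    [0, 0, 0],
    [0, 0, 0],
    [0, 0, 0],
    [0, 0, 0],
    [0, 0, 0],
    [0, 0, 0],
  ],
  grip=[9.4, 9.4, 9.4, 9.4, 9.4, 9.4, 9.4],
)

```text
time: 49.6
eef_pos: [0.4991, -0.1237, 0.0401]
tcp_rot: [0.528, 0.47, -0.522, 0.477]
contact_force: [-0.1, -0.0, 0.1]
finger_gap: 0.0939
```

```bash
python3 - <<'E'
from h import *
st(); plan([.497,-.15,.032],-6.3)
cv2.imwrite('pics/w9.png',snapshot('wrist'))
E
```

```text
49.6 [ 0.4991 -0.1237  0.0401] 
 [[0.012, 0.995, -0.103], [-0.002, -0.103, -0.995], [-1.0, 0.012, 0.001]] gap 0.0939 F [-0.1 -0.   0.1]
n 1 tool-total cm [0.81 0.05 2.64] row [0.81 0.05 2.64] turn tot [ 0.4  0.1 -0.7] row [ 0.38  0.06 -0.71] az0 -5.9 j [ 0.46  0.44 -0.41  2.1   0.29  0.64 -0.25]
```

View pics/w9.png

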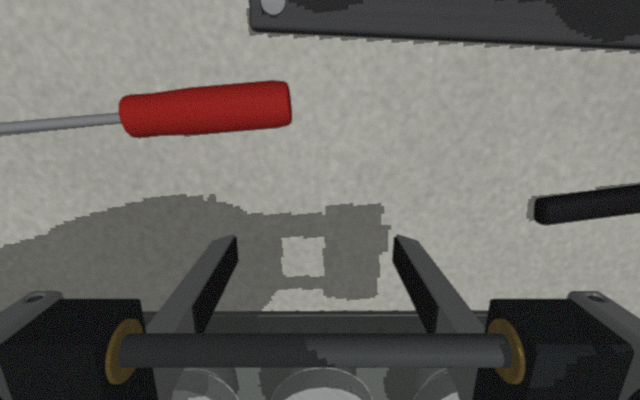

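Call:
arm_command(
  offset=[
    [0.4, 0, 0.3],
    [0.4, 0, 0.8],
    [0, 0, 1],
    [0, 0, 1],
    [0, 0, 1],
    [0, 0, 0.5],
    [0, 0, 0],
  ],
  rotation=[
    [0.4, 0, -0.7],
    [0, 0, 0],
    [0, 0, 0],
    [0, 0, 0],
    [0, 0, 0],
    [0, 0, 0],
    [0, 0, 0],
  ],
  grip=[9.4, 9.4, 9.4, 9.4, 9.4, 9.4, 9.4],
)

```text
time: 50.23
eef_pos: [0.4961, -0.1755, 0.0355]
tcp_rot: [0.528, 0.469, -0.527, 0.473]
contact_force: [1.8, 3.5, -2.6]
finger_gap: 0.0939
```

```bash
python3 - <<'E'
from h import *
st(); plan([.503,-.25,.032],-4)
E
```

```text
50.23 [ 0.4961 -0.1755  0.0355] 
 [[0.005, 0.994, -0.112], [-0.003, -0.112, -0.994], [-1.0, 0.005, 0.002]] gap 0.0939 F [ 1.8  3.5 -2.6]
n 2 tool-total cm [0.37 1.52 7.32] row [0.19 0.76 3.66] turn tot [-2.4  0.1 -0.3] row [-1.21  0.06 -0.14] az0 -6.4 j [ 0.54  0.47 -0.39  2.07  0.29  0.65 -0.16]
```

Call:
arm_command(
  offset=[
    [0.1, 0.2, 0.9],
    [0.1, 0.2, 0.9],
    [0, 0.2, 0.9],
    [0, 0.2, 0.9],
    [0, 0.1, 0.9],
    [0, 0.1, 0.9],
    [0, 0.1, 0.9],
    [0, 0.1, 0.7],
    [0, 0, 0],
  ],
  rotation=[
    [-0.4, 0, -0.3],
    [-0.4, 0, 0],
    [-0.4, 0, 0],
    [-0.4, 0, 0],
    [-0.4, 0, 0],
    [-0.4, 0, 0],
    [-0.4, 0, 0],
    [-0.4, 0, 0],
    [0, 0, 0],
  ],
  grip=[9.4, 9.4, 9.4, 9.4, 9.4, 9.4, 9.4, 9.4, 9.4],
)

```text
time: 50.98
eef_pos: [0.5019, -0.2398, 0.034]
tcp_rot: [0.513, 0.491, -0.51, 0.485]
contact_force: [-0.6, -0.8, 0.1]
finger_gap: 0.0939
```

```bash
python3 - <<'E'
from h import *
st(); plan([.5,-.305,.033],-0.5); snapshot('side'); rotors('side'); print([ (np.round(d['location'],4),d['p']) for q in('tray','outline') for d in tip_of('side',q)])
E
```

```text
50.98 [ 0.5019 -0.2398  0.034 ] 
 [[-0.003, 0.999, -0.048], [0.009, -0.048, -0.999], [-1.0, -0.003, -0.009]] gap 0.0939 F [-0.6 -0.8  0.1]
n 2 tool-total cm [0.04 0.12 6.52] row [0.02 0.06 3.26] turn tot [-2.2 -0.5  0.2] row [-1.12 -0.26  0.09] az0 -2.7 j [ 0.66  0.51 -0.4   1.99  0.29  0.7   0.03]
side [ 0.36   0.38  -0.001] 0.79 [363. 291.]
side [ 0.532  0.042 -0.003] 0.71 [344. 211.]
side [ 0.505  0.558 -0.   ] 0.68 [290. 322.]
side [0.381 0.483 0.005] 0.65 [344. 313.]
side [0.646 0.456 0.001] 0.65 [259. 282.]
side [ 0.499 -0.304  0.001] 0.62 [380. 162.]
side [0.529 0.041 0.026] 0.58 [345. 204.]
side [ 0.411 -0.301  0.007] 0.56 [402. 166.]
side [ 0.593 -0.311  0.   ] 0.53 [358. 157.]
[(array([ 0.5048, -0.3016,  0.0025]), 0.56)]
```

Call:
arm_command(
  offset=[
    [0, 0, 0.8],
    [0, 0, 0.9],
    [0, 0, 0.9],
    [0, 0.1, 0.9],
    [0, 0, 0.9],
    [0, 0, 0.9],
    [0, 0, 0.7],
    [0, 0, 0.4],
    [0, 0, 0],
  ],
  rotation=[
    [-0.4, -0.3, 0],
    [-0.4, -0.2, 0],
    [-0.4, 0, 0],
    [-0.3, 0, 0],
    [-0.3, 0, 0],
    [-0.3, 0, 0],
    [0, 0, 0],
    [0, 0, 0],
    [0, 0, 0],
  ],
  grip=[9.4, 9.4, 9.4, 9.4, 9.4, 9.4, 9.4, 9.4, 9.4],
)

```text
time: 51.93
eef_pos: [0.5027, -0.2941, 0.034]
tcp_rot: [0.5, 0.504, -0.498, 0.498]
contact_force: [-0.1, -0.2, 0.2]
finger_gap: 0.0943
```

```bash
python3 - <<'E'
from h import *
st(); snapshot('side'); rotors('side')
E
```

```text
51.93 [ 0.5027 -0.2941  0.034 ] 
 [[-0.005, 1.0, 0.003], [0.008, 0.003, -1.0], [-1.0, -0.005, -0.008]] gap 0.0943 F [-0.1 -0.2  0.2]
side [0.532 0.041 0.029] 0.89 [344. 203.]
side [ 0.414 -0.36   0.006] 0.78 [405. 158.]
side [ 0.503 -0.359  0.002] 0.75 [383. 155.]
side [0.503 0.561 0.001] 0.7 [290. 323.]
side [0.378 0.483 0.001] 0.68 [345. 315.]
side [ 0.649  0.458 -0.001] 0.67 [258. 283.]
side [ 0.359  0.376 -0.004] 0.66 [364. 290.]
side [ 0.597 -0.363  0.002] 0.48 [361. 151.]
```

Call:
arm_command(
  offset=[
    [0, 0, 0.6],
    [0, 0, 0.8],
    [0, 0, 0.6],
    [0, 0, 0.3],
    [0, 0, 0],
  ],
  rotation=[
    [0.3, -0.3, 0],
    [0.3, -0.1, 0],
    [0, 0, 0],
    [0, 0, 0],
    [0, 0, 0],
  ],
  grip=[9.4, 9.4, 9.4, 9.4, 9.4],
)

```text
time: 52.45
eef_pos: [0.5034, -0.3121, 0.0339]
tcp_rot: [0.5, 0.502, -0.501, 0.497]
contact_force: [0.1, 0.2, -0.2]
finger_gap: 0.0941
```

```bash
python3 - <<'E'
from h import *
st(); cv2.imwrite('pics/s6.png',snapshot('side'))
cv2.imwrite('pics/v7.png',cv2.resize(cv2.imread('pics/s6.png')[120:220,300:460],(800,500),interpolation=3))
E
```

```text
52.45 [ 0.5034 -0.3121  0.0339] 
 [[-0.006, 1.0, -0.002], [0.004, -0.002, -1.0], [-1.0, -0.006, -0.004]] gap 0.0941 F [ 0.1  0.2 -0.2]
```

View pics/v7.png

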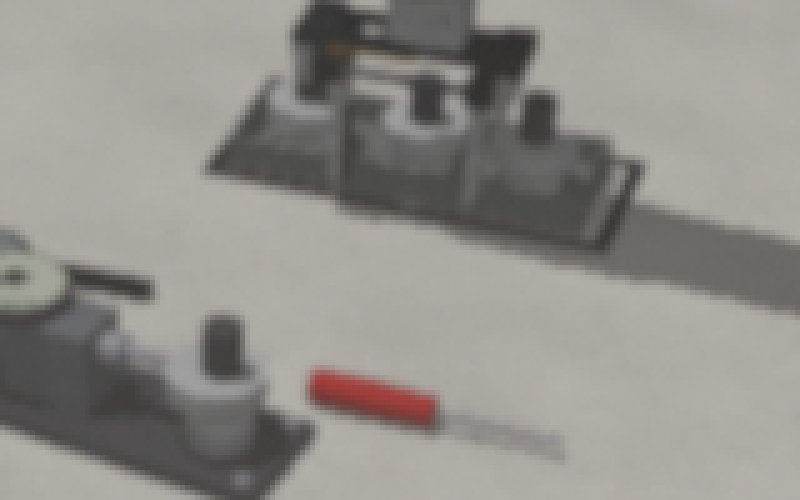

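Call:
arm_command(
  offset=[
    [0, 0, -1],
    [0, 0, -1.5],
    [-1, 0, -2],
    [-3, 0, -3],
    [-4, 0, -3],
    [-4, 0, -3],
    [-4, 0, -2],
    [-4, 0, -1],
    [-2, 0, 0],
    [0, 0, 0],
    [0, 0, 0],
  ],
  rotation=[
    [0, 0, 0],
    [0, 0, 0],
    [0, 0, 0],
    [0, 0, 0],
    [0, 0, 0],
    [0, 0, 0],
    [0, 0, 0],
    [0, 0, 0],
    [0, 0, 0],
    [0, 0, 0],
    [0, 0, 0],
  ],
  grip=[9.4, 9.4, 9.4, 9.4, 9.4, 9.4, 6, 4, 2, 2, 2],
)

```text
time: 53.42
eef_pos: [0.5027, -0.1453, 0.2444]
tcp_rot: [0.498, 0.502, -0.501, 0.498]
contact_force: [-0.2, 0.4, -0.9]
finger_gap: 0.0643
```

```bash
python3 - <<'E'
from h import *
st(); print(pix('wrist',[.36,-.32,.03]),pix('wrist',[.65,-.32,.03]),pix('wrist',[.5,-.45,0]))
f,T,_=cam('wrist'); print(T[:3,3],T[:3,2])
E
```

```text
53.42 [ 0.5027 -0.1453  0.2444] 
 [[-0.008, 1.0, 0.001], [0.0, 0.001, -1.0], [-1.0, -0.008, -0.0]] gap 0.0643 F [-0.2  0.4 -0.9]
[210.18013335 304.14560774] [426.71103651 305.60319993] [314.52129689 365.97777173]
[ 0.5036251  -0.06098799  0.40431054] [-0.00842035 -0.28861784 -0.95740735]
```

Call:
arm_command(
  offset=[
    [-0.5, 0, 1.5],
    [-0.8, 0, 3],
    [-0.8, 0, 4],
    [-0.8, 0, 4],
    [-0.8, 0, 4],
    [-0.8, 0, 4],
    [-0.8, 0, 4],
    [-0.5, 0, 4],
    [0, 0, 2],
    [0, 0, 0.8],
    [0, 0, 0],
    [0, 0, 0],
  ],
  rotation=[
    [0, 0, 0],
    [0, 0, 0],
    [0, 0, 0],
    [0, 0, 0],
    [0, 0, 0],
    [0, 0, 0],
    [0, 0, 0],
    [0, 0, 0],
    [0, 0, 0],
    [0, 0, 0],
    [0, 0, 0],
    [0, 0, 0],
  ],
  grip=[0, 0, 0, 0, 0, 0, 0, 0, 0, 0, 0, 0],
)

```text
time: 54.42
eef_pos: [0.4982, -0.4673, 0.2861]
tcp_rot: [0.494, 0.509, -0.504, 0.493]
contact_force: [0.2, 0.6, -0.8]
finger_gap: 0.0007
```

```bash
python3 - <<'E'
from h import *
st(); im=snapshot('wrist'); cv2.imwrite('pics/w10.png',im)
# rectified at bench plane: 2 px/mm, x right .32-.70, up = +y
def rect(z):
    w=[pix('wrist',[x,y,z]) for x,y in((.31,-.28),(.69,-.28),(.69,-.49),(.31,-.49))]; 
    return cv2.warpPerspective(im,cv2.getPerspectiveTransform(np.float32(w),np.float32([[0,0],[760,0],[760,420],[0,420]])),(760,420),flags=2)
cv2.imwrite('pics/v8.png',rect(0)); print([pix('wrist',[x,y,0]) for x,y in((.34,-.3065),(.66,-.3065),(.66,-.456))])
E
```

```text
54.42 [ 0.4982 -0.4673  0.2861] 
 [[-0.026, 1.0, 0.004], [0.006, 0.004, -1.0], [-1.0, -0.026, -0.006]] gap 0.0007 F [ 0.2  0.6 -0.8]
[array([197.20562651,  41.03262938]), array([452.0755357 ,  41.00208546]), array([438.48755593, 160.48301065])]
```

View pics/v8.png

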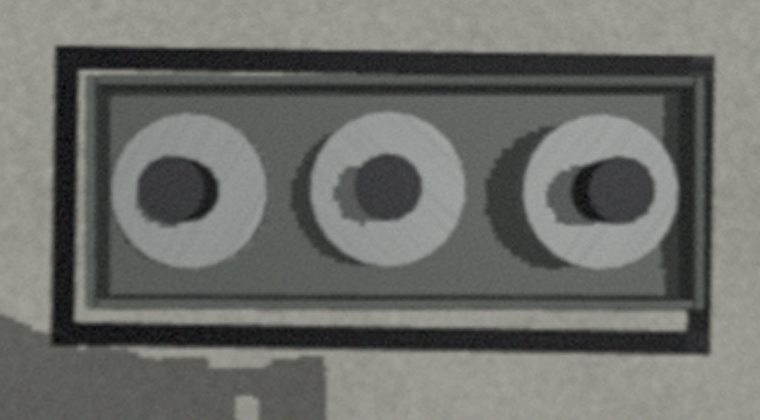

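```bash
python3 - <<'E'
from h import *
_,T,_=cam('wrist'); C=T[:3,3]; print(C)
g=lambda u,v:np.array([.31+u/2000,-.28-v/2000])
k=(C[2]-.03)/C[2]
t=np.array([C[:2]+(g(*q)-C[:2])*k for q in((87,74),(705,75),(704,309),(87,309))]); o=np.array([g(*q) for q in((57,46),(714,57),(710,353),(52,345))])
for n,a in(('tray',t),('outl',o)): print(n,a.mean(0),np.linalg.norm(a[1]-a[0]),np.linalg.norm(a[2]-a[1]),[np.degrees(np.arctan2(*(a[i]-a[j])[::-1])) for i,j in((1,0),(2,3))])
c=t.mean(0)-o.mean(0); print('err',c)
for X in(.34,):
  rows([.30,-.39,.25],-25,8)
E
```

```text
[ 0.5018184  -0.38334046  0.44635058]
tray [ 0.50746793 -0.37637677] 0.28823194893487075 0.10913722270147982 [np.float64(-0.0927115364189275), np.float64(0.0)]
outl [ 0.501625 -0.380125] 0.3285460393917419 0.14801351289662706 [np.float64(-0.9592004468474523), np.float64(-0.6965709014221774)]
err [0.00584293 0.00374823]
[[0.3, -1.4, -0.6], [0.5, -2.9, -1.0], [0.5, -2.9, -0.8], [0.5, -3.0, -0.7], [0.5, -3.0, -0.5], [0.5, -3.0, -0.3], [0.5, -3.0, -0.1], [0.3, -1.5, 0.1]]
[[np.float64(1.8), 0, 0], [np.float64(3.6), 0, 0], [np.float64(3.6), 0, 0], [np.float64(3.6), 0, 0], [np.float64(3.6), 0, 0], [np.float64(3.6), 0, 0], [np.float64(3.6), 0, 0], [np.float64(1.8), 0, 0]]
max 3.0 3.6
```

```bash
python3 - <<'E'
from h import *
rows([.70,-.376,.15],-0.8,9); plan([.70,-.376,.15],-0.8)
E
```

```text
[[0.9, 1.3, -0.6], [1.7, 2.5, -1.1], [1.7, 2.5, -1.1], [1.7, 2.5, -1.1], [1.7, 2.5, -1.1], [1.7, 2.5, -1.1], [1.7, 2.5, -1.2], [1.7, 2.5, -1.2], [0.9, 1.3, -0.6]]
[[np.float64(0.1), 0, 0], [np.float64(0.1), 0, 0], [np.float64(0.1), 0, 0], [np.float64(0.1), 0, 0], [np.float64(0.1), 0, 0], [np.float64(0.1), 0, 0], [np.float64(0.1), 0, 0], [np.float64(0.1), 0, 0], [np.float64(0.1), 0, 0]]
max 2.5 0.1
n 7 tool-total cm [13.13 20.57 -8.91] row [ 1.88  2.94 -1.27] turn tot [ 1.1 -0.3  1.5] row [ 0.15 -0.05  0.21] az0 0.3 j [ 0.91  0.43 -0.36  1.47  0.16  1.29  0.53]
```

Call:
arm_command(
  offset=[
    [0.5, 1.3, -0.6],
    [1, 2.5, -1.1],
    [1, 2.5, -1.1],
    [1.5, 2.5, -1.1],
    [2, 2.5, -1.1],
    [2, 2.5, -1.1],
    [2, 2.5, -1.2],
    [2, 2.5, -1.1],
    [1, 1.3, -0.5],
    [0, 0, 0],
    [0, 0, 0],
  ],
  rotation=[
    [0.1, 0, 0.3],
    [0.1, 0, 0.3],
    [0.1, 0, 0.3],
    [0.1, 0, 0.3],
    [0.1, 0, 0.3],
    [0.1, 0, 0],
    [0.1, 0, 0],
    [0.1, 0, 0],
    [0.1, 0, 0],
    [0, 0, 0],
    [0, 0, 0],
  ],
  grip=[0, 0, 0, 0, 0, 0, 0, 0, 0, 0, 0],
)

```text
time: 55.38
eef_pos: [0.716, -0.3465, 0.1505]
tcp_rot: [0.503, 0.502, -0.494, 0.501]
contact_force: [-0.1, -0.2, 0.2]
finger_gap: 0.0004
```

```bash
python3 - <<'E'
from h import *
st(); plan([.70,-.377,.035],-0.8)
E
```

```text
55.38 [ 0.716  -0.3465  0.1505] 
 [[0.007, 1.0, 0.006], [0.01, 0.006, -1.0], [-1.0, 0.008, -0.01]] gap 0.0004 F [-0.1 -0.2  0.2]
n 4 tool-total cm [11.51 -1.71  3.16] row [ 2.88 -0.43  0.79] turn tot [ 1.1 -0.6 -0.4] row [ 0.29 -0.14 -0.11] az0 0.3 j [ 0.59  0.71 -0.36  1.33  0.24  1.15  0.22]
```

Call:
arm_command(
  offset=[
    [1, -0.5, 1.1],
    [2, -0.3, 1.1],
    [2.5, 0, 0.6],
    [2.5, 0, 0],
    [1.7, 0, 0],
    [0.6, 0, 0],
    [0, 0, 0],
    [0, 0, 0],
  ],
  rotation=[
    [0.5, -0.3, -0.2],
    [0.5, -0.3, -0.2],
    [0, 0, 0],
    [0, 0, 0],
    [0, 0, 0],
    [0, 0, 0],
    [0, 0, 0],
    [0, 0, 0],
  ],
  grip=[0, 0, 0, 0, 0, 0, 0, 0],
)

```text
time: 56.05
eef_pos: [0.7014, -0.3884, 0.0515]
tcp_rot: [-0.504, -0.489, 0.507, -0.499]
contact_force: [-0.4, 0.2, 0.7]
finger_gap: 0.0001
```

```bash
python3 - <<'E'
from h import *
st(); plan([.67,-.377,.035],-0.8)
E
```

```text
56.05 [ 0.7014 -0.3884  0.0515] 
 [[0.006, 1.0, -0.024], [-0.012, -0.024, -1.0], [-1.0, 0.006, 0.012]] gap 0.0001 F [-0.4  0.2  0.7]
n 1 tool-total cm [ 1.61 -3.18 -1.08] row [ 1.61 -3.18 -1.08] turn tot [-0.6  0.7 -0.4] row [-0.56  0.7  -0.36] az0 -1.4 j [ 0.62  0.8  -0.33  1.38  0.29  1.    0.21]
```

Call:
arm_command(
  offset=[
    [0.8, 0, -0.6],
    [0.7, 0, -0.2],
    [0, -0.5, 0],
    [0, -1.0, 0],
    [0, -0.6, 0],
    [0, 0, 0],
    [0, 0, 0],
  ],
  rotation=[
    [-0.5, 0.4, -0.4],
    [0, 0.3, 0],
    [0, 0, 0],
    [0, 0, 0],
    [0, 0, 0],
    [0, 0, 0],
    [0, 0, 0],
  ],
  grip=[0, 0, 0, 0, 0, 0, 0],
)

```text
time: 56.63
eef_pos: [0.6808, -0.3807, 0.0407]
tcp_rot: [0.504, 0.495, -0.503, 0.498]
contact_force: [0.4, 0.4, 0.5]
finger_gap: 0.0002
```

```bash
python3 - <<'E'
from h import *
st(); plan([.659,-.378,.035],-0.8)
E
```

```text
56.63 [ 0.6808 -0.3807  0.0407] 
 [[0.004, 1.0, -0.015], [-0.002, -0.015, -1.0], [-1.0, 0.005, 0.002]] gap 0.0002 F [0.4 0.4 0.5]
n 1 tool-total cm [ 0.56 -2.19 -0.24] row [ 0.56 -2.19 -0.24] turn tot [-0.   0.1 -0.3] row [-0.04  0.09 -0.26] az0 -0.8 j [ 0.64  0.78 -0.33  1.44  0.29  0.96  0.21]
```

Call:
arm_command(
  offset=[
    [0.4, -0.4, 0],
    [0.3, -0.5, 0],
    [0, -0.5, 0],
    [0, -0.3, 0],
    [0, -0.3, 0],
    [0, 0, 0],
    [0, 0, 0],
  ],
  rotation=[
    [0, 0, -0.3],
    [0, 0, 0],
    [0, 0, 0],
    [0, 0, 0],
    [0, 0, 0],
    [0, 0, 0],
    [0, 0, 0],
  ],
  grip=[0, 0, 0, 0, 0, 0, 0],
)

```text
time: 57.22
eef_pos: [0.6614, -0.3798, 0.0339]
tcp_rot: [0.504, 0.495, -0.503, 0.498]
contact_force: [2.4, 0.7, -1.5]
finger_gap: 0.0005
```

```bash
python3 - <<'E'
from h import *
st(); plan([.659,-.378,.035],-0.8)
E
```

```text
57.22 [ 0.6614 -0.3798  0.0339] 
 [[0.003, 1.0, -0.014], [-0.002, -0.014, -1.0], [-1.0, 0.003, 0.002]] gap 0.0005 F [ 2.4  0.7 -1.5]
n 1 tool-total cm [-0.11 -0.24 -0.18] row [-0.11 -0.24 -0.18] turn tot [ 0.   0.1 -0.2] row [ 0.02  0.11 -0.17] az0 -0.8 j [ 0.65  0.77 -0.33  1.49  0.29  0.93  0.22]
```

Call:
arm_command(
  offset=[
    [0, -0.3, 0],
    [0, -0.2, 0],
    [0, 0, 0],
    [0, 0.6, 0],
    [0, 1.5, 0],
    [-1, 2, 0],
    [-3, 1.5, 0],
    [-4, 0, 0],
    [-4, 0, 0],
    [-4, 0, 0],
    [-2, 0, 0],
    [0, 0, 0],
  ],
  rotation=[
    [0, 0, 0],
    [0, 0, 0],
    [0, 0, 0],
    [0, 0, 0],
    [0, 0, 0],
    [0, 0, 0],
    [0, 0, 0],
    [0, 0, 0],
    [0, 0, 0],
    [0, 0, 0],
    [0, 0, 0],
    [0, 0, 0],
  ],
  grip=[0, 0, 0, 0, 0, 0, 0, 0, 0, 0, 0, 0],
)

```text
time: 58.22
eef_pos: [0.713, -0.3794, 0.2177]
tcp_rot: [-0.502, -0.499, 0.505, -0.494]
contact_force: [-0.2, -1.0, 1.4]
finger_gap: 0.0005
```

```bash
python3 - <<'E'
from h import *
st(); rows([.5,-.467,.286],-0.8,9); plan([.5,-.467,.286],-0.8)
E
```

```text
58.22 [ 0.713  -0.3794  0.2177] 
 [[-0.009, 1.0, -0.014], [0.003, -0.014, -1.0], [-1.0, -0.009, -0.002]] gap 0.0005 F [-0.2 -1.   1.4]
[[-0.4, -1.3, 0.6], [-0.9, -2.6, 1.1], [-0.9, -2.6, 1.1], [-0.9, -2.6, 1.1], [-0.9, -2.6, 1.1], [-0.9, -2.6, 1.1], [-0.9, -2.6, 1.1], [-0.9, -2.6, 1.1], [-0.4, -1.3, 0.6]]
[[np.float64(0.0), 0, 0], [np.float64(0.0), 0, 0], [np.float64(0.0), 0, 0], [np.float64(0.0), 0, 0], [np.float64(0.0), 0, 0], [np.float64(0.0), 0, 0], [np.float64(0.0), 0, 0], [np.float64(0.0), 0, 0], [np.float64(0.0), 0, 0]]
max 2.6 0.0
n 7 tool-total cm [ -6.66 -21.23   9.04] row [-0.95 -3.03  1.29] turn tot [ 0.  -0.1  0.5] row [ 0.   -0.02  0.07] az0 -0.8 j [ 0.61  0.68 -0.35  1.22  0.23  1.29  0.25]
```

Call:
arm_command(
  offset=[
    [-0.4, -1.3, 0.6],
    [-0.9, -2.6, 1.1],
    [-0.9, -2.6, 1.1],
    [-0.9, -2.6, 1.1],
    [-0.9, -2.6, 1.1],
    [-0.9, -2.6, 1.1],
    [-0.9, -2.6, 1.1],
    [-0.9, -2.6, 1],
    [-0.4, -1.0, 0.4],
    [0, 0, 0],
    [0, 0, 0],
  ],
  rotation=[
    [0, 0, 0.3],
    [0, 0, 0.2],
    [0, 0, 0],
    [0, 0, 0],
    [0, 0, 0],
    [0, 0, 0],
    [0, 0, 0],
    [0, 0, 0],
    [0, 0, 0],
    [0, 0, 0],
    [0, 0, 0],
  ],
  grip=[0, 0, 0, 0, 0, 0, 0, 0, 0, 0, 0],
)

```text
time: 59.13
eef_pos: [0.4903, -0.466, 0.2826]
tcp_rot: [-0.503, -0.501, 0.505, -0.49]
contact_force: [0.4, 0.7, 0.6]
finger_gap: 0.0003
```

```bash
cat >> h.py <<'E'
def rect(name):
    im=snapshot('wrist'); w=[pix('wrist',[x,y,0]) for x,y in((.31,-.28),(.69,-.28),(.69,-.49),(.31,-.49))]
    r=cv2.warpPerspective(im,cv2.getPerspectiveTransform(np.float32(w),np.float32([[0,0],[760,0],[760,420],[0,420]])),(760,420),flags=2); cv2.imwrite(name,r); return r
E
python3 - <<'E'
from h import *
st(); rect('pics/v9.png')
E
```

```text
59.13 [ 0.4903 -0.466   0.2826] 
 [[-0.013, 1.0, -0.016], [0.009, -0.016, -1.0], [-1.0, -0.013, -0.009]] gap 0.0003 F [0.4 0.7 0.6]
```

View pics/v9.png

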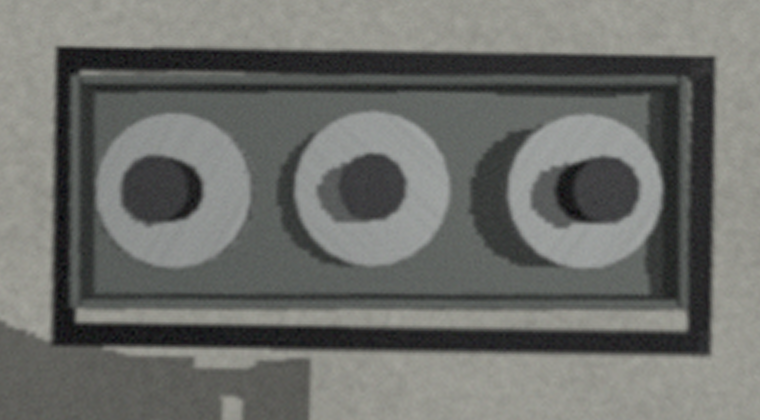

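```bash
python3 - <<'E'
from h import *
_,T,_=cam('wrist'); C=T[:3,3]
g=lambda u,v:np.array([.31+u/2000,-.28-v/2000])
k=(C[2]-.03)/C[2]
t=np.array([C[:2]+(g(*q)-C[:2])*k for q in((71,74),(690,76),(687,309),(71,308))]); o=np.array([g(*q) for q in((57,47),(714,58),(710,354),(53,346))])
print(t.mean(0),o.mean(0),'err',t.mean(0)-o.mean(0),np.linalg.norm(t[1]-t[0]),[np.degrees(np.arctan2(*(a[i]-a[j])[::-1])) for a in(t,o) for i,j in((1,0),(2,3))])
rows([.498,-.27,.2],-1.5,6); plan([.498,-.27,.2],-1.5)
E
```

```text
[ 0.4994727  -0.37634834] [ 0.50175  -0.380625] err [-0.0022773   0.00427666] 0.2885424345079479 [np.float64(-0.18512303759297863), np.float64(-0.09301254737280336), np.float64(-0.9592004468474523), np.float64(-0.6976310263985919)]
[[0.8, 0.0, -2.0], [1.6, 0.1, -3.9], [1.6, 0.1, -3.9], [1.6, 0.1, -3.9], [1.6, 0.1, -3.9], [0.8, 0.0, -2.0]]
[[np.float64(0.1), 0, 0], [np.float64(0.1), 0, 0], [np.float64(0.1), 0, 0], [np.float64(0.1), 0, 0], [np.float64(0.1), 0, 0], [np.float64(0.1), 0, 0]]
max 3.9 0.1
n 6 tool-total cm [  8.41   0.53 -19.52] row [ 1.4   0.09 -3.25] turn tot [ 0.6 -0.5  0.8] row [ 0.1  -0.08  0.13] az0 -0.9 j [ 0.92  0.42 -0.36  1.5   0.15  1.26  0.53]
```

Call:
arm_command(
  offset=[
    [0, 0, -2],
    [0.8, 0.2, -3.9],
    [1, 0.3, -3.9],
    [1.5, 0.3, -3.9],
    [1.5, 0.2, -3.9],
    [1, 0.1, -2.0],
    [1, 0, -0.5],
    [0, 0, 0],
    [0, 0, 0],
  ],
  rotation=[
    [0, -0.2, 0.4],
    [0, -0.3, 0.4],
    [0, 0, 0],
    [0, 0, 0],
    [0, 0, 0],
    [0, 0, 0],
    [0, 0, 0],
    [0, 0, 0],
    [0, 0, 0],
  ],
  grip=[2, 4, 6, 8, 9.4, 9.4, 9.4, 9.4, 9.4],
)

```text
time: 59.93
eef_pos: [0.5121, -0.2513, 0.2066]
tcp_rot: [0.502, 0.502, -0.499, 0.497]
contact_force: [0.5, -0.3, 1.2]
finger_gap: 0.0571
```

```bash
python3 - <<'E'
from h import *
st(); plan([.500,-.275,.035],-.8)
E
```

```text
59.93 [ 0.5121 -0.2513  0.2066] 
 [[-0.002, 1.0, -0.001], [0.008, -0.001, -1.0], [-1.0, -0.002, -0.008]] gap 0.0571 F [ 0.5 -0.3  1.2]
n 5 tool-total cm [17.15 -1.18  2.5 ] row [ 3.43 -0.24  0.5 ] turn tot [ 0.7 -0.4  0.1] row [ 0.15 -0.09  0.02] az0 -0.1 j [ 0.72  0.31 -0.46  1.84  0.15  1.03  0.21]
```

Call:
arm_command(
  offset=[
    [1, -0.5, 0],
    [2.5, -0.7, 0],
    [3.5, -0.5, 0],
    [3.5, -0.3, 0],
    [3, 0, 0],
    [2, 0, 0],
    [1, 0, 0],
    [0, 0, 0],
    [0, 0, 0],
  ],
  rotation=[
    [0.4, -0.4, 0],
    [0.3, 0, 0],
    [0, 0, 0],
    [0, 0, 0],
    [0, 0, 0],
    [0, 0, 0],
    [0, 0, 0],
    [0, 0, 0],
    [0, 0, 0],
  ],
  grip=[9.4, 9.4, 9.4, 9.4, 9.4, 9.4, 9.4, 9.4, 9.4],
)

```text
time: 60.68
eef_pos: [0.4914, -0.2625, 0.0343]
tcp_rot: [-0.506, -0.491, 0.508, -0.495]
contact_force: [0.4, 0.8, 0.1]
finger_gap: 0.094
```

```bash
python3 - <<'E'
from h import *
st(); plan([.500,-.302,.034],-.8)
E
```

```text
60.68 [ 0.4914 -0.2625  0.0343] 
 [[0.003, 1.0, -0.028], [-0.005, -0.028, -1.0], [-1.0, 0.003, 0.005]] gap 0.094 F [0.4 0.8 0.1]
n 2 tool-total cm [0.06 0.97 3.92] row [0.03 0.49 1.96] turn tot [-0.8  0.3 -0.2] row [-0.41  0.15 -0.09] az0 -1.6 j [ 0.68  0.51 -0.38  2.    0.3   0.68  0.08]
```

Call:
arm_command(
  offset=[
    [0, 0.4, 0.7],
    [0, 0.4, 0.9],
    [0, 0.2, 0.9],
    [0, 0, 0.7],
    [0, 0, 0.4],
    [0, 0, 0],
    [0, 0, 0],
  ],
  rotation=[
    [-0.4, 0.2, -0.2],
    [-0.4, 0.1, 0],
    [0, 0, 0],
    [0, 0, 0],
    [0, 0, 0],
    [0, 0, 0],
    [0, 0, 0],
  ],
  grip=[9.4, 9.4, 9.4, 9.4, 9.4, 9.4, 9.4],
)

```text
time: 61.27
eef_pos: [0.5047, -0.3073, 0.0403]
tcp_rot: [0.505, 0.493, -0.503, 0.499]
contact_force: [-0.0, 1.0, -0.2]
finger_gap: 0.094
```

```bash
python3 - <<'E'
from h import *
st(); plan([.500,-.3163,.034],-.8)
E
```

```text
61.27 [ 0.5047 -0.3073  0.0403] 
 [[0.007, 1.0, -0.016], [-0.005, -0.016, -1.0], [-1.0, 0.007, 0.005]] gap 0.094 F [-0.   1.  -0.2]
n 1 tool-total cm [ 0.64 -0.46  0.91] row [ 0.64 -0.46  0.91] turn tot [-0.1  0.3 -0.4] row [-0.14  0.27 -0.41] az0 -0.9 j [ 0.74  0.54 -0.38  1.92  0.29  0.73  0.17]
```

Call:
arm_command(
  offset=[
    [0.4, 0, 0.4],
    [0, 0.1, 0.3],
    [0, 0.1, 0.2],
    [0, 0, 0],
    [0, 0, 0],
  ],
  rotation=[
    [0, 0.3, -0.3],
    [0, 0, 0],
    [0, 0, 0],
    [0, 0, 0],
    [0, 0, 0],
  ],
  grip=[9.4, 9.4, 9.4, 9.4, 9.4],
)

```text
time: 61.68
eef_pos: [0.5064, -0.3142, 0.0357]
tcp_rot: [0.504, 0.498, -0.503, 0.495]
contact_force: [-0.3, -0.1, 0.5]
finger_gap: 0.0938
```

```bash
python3 - <<'E'
from h import *
st(); plan([.505,-.3163,.034],-.8)
E
```

```text
61.68 [ 0.5064 -0.3142  0.0357] 
 [[-0.0, 1.0, -0.014], [0.004, -0.014, -1.0], [-1.0, -0.0, -0.004]] gap 0.0938 F [-0.3 -0.1  0.5]
n 1 tool-total cm [ 0.17 -0.14  0.21] row [ 0.17 -0.14  0.21] turn tot [-0.  -0.2  0. ] row [-0.01 -0.22  0.03] az0 -0.8 j [ 0.74  0.56 -0.38  1.91  0.29  0.74  0.19]
```

Slightly more, then back off and look again.

Call:
arm_command(
  offset=[
    [0, 0.1, 0.4],
    [0, 0, 0],
    [0, 0, 0],
    [0, 0, -1],
    [0, 0, -2],
    [-2, 0, -2.5],
    [-4, 0, -2],
    [-4, 0, 0],
    [-4, 0, 0],
    [-4, 0, 0],
    [-4, 0, 0],
    [-2, 0, 0],
    [0, 0, 0],
  ],
  rotation=[
    [0, -0.2, 0],
    [0, 0, 0],
    [0, 0, 0],
    [0, 0, 0],
    [0, 0, 0],
    [0, 0, 0],
    [0, 0, 0],
    [0, 0, 0],
    [0, 0, 0],
    [0, 0, 0],
    [0, 0, 0],
    [0, 0, 0],
    [0, 0, 0],
  ],
  grip=[9.4, 9.4, 9.4, 9.4, 9.4, 9.4, 9.4, 6, 3, 0, 0, 0, 0],
)

```text
time: 62.77
eef_pos: [0.5068, -0.2322, 0.2835]
tcp_rot: [-0.502, -0.499, 0.503, -0.496]
contact_force: [0.7, -0.6, 0.5]
finger_gap: 0.0575
```

```bash
python3 - <<'E'
from h import *
st(); rows([.5,-.467,.286],-.8,7)
E
```

```text
62.77 [ 0.5068 -0.2322  0.2835] 
 [[-0.005, 1.0, -0.009], [0.002, -0.009, -1.0], [-1.0, -0.005, -0.002]] gap 0.0575 F [ 0.7 -0.6  0.5]
[[-0.0, -0.0, 2.0], [-0.0, -0.1, 3.9], [-0.0, -0.1, 3.9], [-0.0, -0.1, 3.9], [-0.0, -0.1, 3.9], [-0.0, -0.1, 3.9], [-0.0, -0.0, 2.0]]
[[np.float64(0.0), 0, 0], [np.float64(0.0), 0, 0], [np.float64(0.0), 0, 0], [np.float64(0.0), 0, 0], [np.float64(0.0), 0, 0], [np.float64(0.0), 0, 0], [np.float64(0.0), 0, 0]]
max 3.9 0.0
```

Call:
arm_command(
  offset=[
    [0, 0, 2],
    [0, 0, 3.8],
    [0, 0, 3.8],
    [0, 0, 3.8],
    [0, 0, 3.8],
    [0, 0, 3.2],
    [0, 0, 1.5],
    [0, 0, 0],
    [0, 0, 0],
  ],
  rotation=[
    [0, 0, 0],
    [0, 0, 0],
    [0, 0, 0],
    [0, 0, 0],
    [0, 0, 0],
    [0, 0, 0],
    [0, 0, 0],
    [0, 0, 0],
    [0, 0, 0],
  ],
  grip=[0, 0, 0, 0, 0, 0, 0, 0, 0],
)

```text
time: 63.52
eef_pos: [0.5058, -0.4543, 0.2797]
tcp_rot: [-0.499, -0.5, 0.502, -0.498]
contact_force: [0.1, 0.9, -0.3]
finger_gap: 0.0007
```

```bash
python3 - <<'E'
from h import *
st(); rect('pics/v10.png'); snapshot('side'); rotors('side'); dial()
_,T,_=cam('wrist'); print(T[:3,3])
E
```

```text
63.52 [ 0.5058 -0.4543  0.2797] 
 [[-0.005, 1.0, -0.003], [-0.002, -0.003, -1.0], [-1.0, -0.005, 0.002]] gap 0.0007 F [ 0.1  0.9 -0.3]
side [0.382 0.483 0.006] 0.9 [344. 313.]
side [ 0.359  0.379 -0.002] 0.88 [363. 291.]
side [ 0.592 -0.386  0.001] 0.82 [364. 148.]
side [ 0.408 -0.379  0.007] 0.78 [408. 156.]
side [0.529 0.042 0.026] 0.62 [345. 204.]
side [ 0.496 -0.386 -0.   ] 0.61 [386. 153.]
side [0.504 0.558 0.003] 0.57 [290. 322.]
side [0.648 0.457 0.001] 0.57 [259. 282.]
dial -51.1 depth -22.9 blob 153 149
[ 0.50718242 -0.36808738  0.4407152 ]
```

View pics/v10.png

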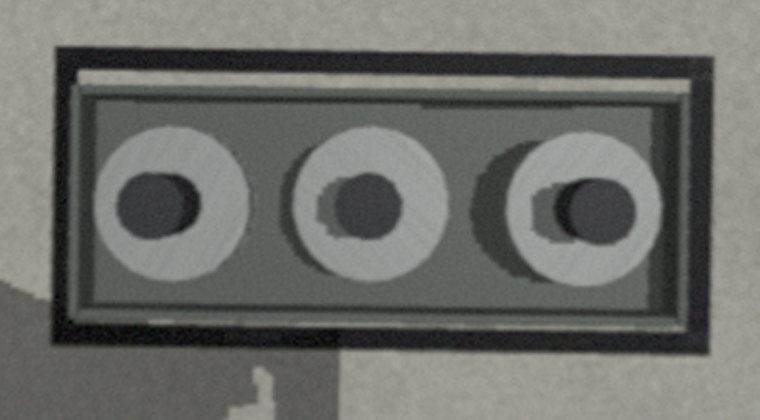

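```bash
python3 - <<'E'
from plant import *
close_job()
print(get_state()['time'])
E
```

```text
the job is handed in; nothing more can be done
the job is handed in; nothing more can be done
```

The job is done and handed in at about 64 s of the 210 s allowed. The out-of-true rotor is on the centre, and the other three stand in the tray on the outline.

- **Finding the bad rotor:** I tested two of the four grey rotors.
  - The first read the same after a quarter turn (64.5° and 64°, about 7.5 mm), so I took it as true and did not turn it further.
  - The second swung from about 34° to 92° on the dial.
  - Since exactly one is out of true, I put the last two straight into the tray without testing them.
- **Setting it:** I turned it past its peak, fitted the readings and turned it back to within about 3° of the fitted peak. I then released it. It stayed as turned in every later dial check.
- **Dial readings disagree:** a close wrist-camera view put the pointer at about 11–11.6 mm. My coarser side-camera reading gave about 10.3 mm. I trusted the sharper one, because the side camera was less accurate at high readings.
- **Tray:** I only pushed it, never lifted it. It took one long push, a small push on the end and a final side push. The last camera check put it about 1.7 mm off in x and 2.2 mm off in y. Its angle matches the outline within about 0.1°, and there is 8 mm of clearance each side. All three rotors stood upright.
- **Left alone:** I never touched the orange and pink look-alikes, the magnifier, the multimeter or the screwdriver. I saw no rotor knocked aside.

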